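# Put the V-blocks away in the tool drawer

### The job

Pull the top drawer of the green cabinet right out to its stop, then put every steel V-block from the bench into a yellow-bottomed pocket of its own, seated flat with the V-groove facing up. When all are in, push the drawer fully shut, then turn the red lock knob on top of the cabinet clockwise until it clicks over to locked, leaving the other things on the bench as they are.

Things in the scene. Friction and masses are not known exactly. Their poses are not given: they have to be found in the camera images.
- cab: Green sheet-metal bench cabinet with two drawers, fixed to the bench: 220 deep (x) x 270 wide (y) x 150 high mm. Origin: centre of its underside. Its -x axis is the front, towards the robot; the drawers slide out along it. The top of the cabinet carries the red lock knob at its front right (seen from the robot).
- cab_drawer0 (a joint): Top drawer: travel in m, 0 = fully shut, 0.1496 = out against its stop. Smooth slide, about 1 N of friction, stays where left. It may start a little open. The lower drawer is not used.
- cab_drawer0_handle (a point): Middle of the top drawer's aluminium handle bar: round, 11 mm thick, 120 mm long across the front (cabinet y), bar centre 35 mm out from the drawer face, at 112 mm above the bench, 38 mm below the cabinet's top. Moves with the drawer. Frame parallel to the cabinet's.
- drawer_floor (a point): Middle of the top drawer, on its grey foam insert. Four pockets in one row across the drawer, 54 mm apart. The insert's top is 8 mm above the pocket floors, the drawer's side walls 35 mm, the drawer front 45 mm. Pocket centres lie 53 mm behind the inner face of the drawer front, and 90 mm in front of the cabinet's top board with the drawer at its stop.
- pocket0 (a point): Centre of the yellow floor of pocket 0, counted from the right as seen from the robot. Pocket 60 mm (x, along the drawer) x 42 mm (y, across), 8 mm deep, so a V-block goes in with its length along the drawer; floor 93 mm above the bench. Frame parallel to the cabinet's, z up; moves with the drawer.
- pocket1 (a point): Centre of the yellow floor of pocket 1, counted from the right as seen from the robot. Pocket 60 mm (x, along the drawer) x 42 mm (y, across), 8 mm deep, so a V-block goes in with its length along the drawer; floor 93 mm above the bench. Frame parallel to the cabinet's, z up; moves with the drawer.
- pocket2 (a point): Centre of the yellow floor of pocket 2, counted from the right as seen from the robot. Pocket 60 mm (x, along the drawer) x 42 mm (y, across), 8 mm deep, so a V-block goes in with its length along the drawer; floor 93 mm above the bench. Frame parallel to the cabinet's, z up; moves with the drawer.
- pocket3 (a point): Centre of the yellow floor of pocket 3, counted from the right as seen from the robot. Pocket 60 mm (x, along the drawer) x 42 mm (y, across), 8 mm deep, so a V-block goes in with its length along the drawer; floor 93 mm above the bench. Frame parallel to the cabinet's, z up; moves with the drawer.
- lock (a joint): Red lock knob on the cabinet's top: angle in rad, 0 = open, 1.2 = locked (end stop), turning clockwise seen from above. A sprung ball plunger behind it resists from 0.3 to 0.6 rad (about 0.12 N m at most) and pushes on from 0.6 to 0.9; beyond 0.9 it has clicked over and stays. Elsewhere only 0.03 N m of friction. It shows the lock's state only: the drawer is not blocked by it.
- lock_grip (a point): On the knob's axis at the height to grip, 187 mm above the bench (37 mm above the cabinet's top). The knob is a bar 42 long x 14 wide x 32 mm high on a 44 mm disc; at angle 0 the bar lies along this frame's x, and the frame turns with the knob. The bar's top is 7 mm above this point.
- vblock1: Steel V-block 1, about 0.4 kg: 36 (its x) x 50 (its y, length) x 36 mm (its z). Origin: its centre. Its +z axis points out of the face with the dark 90 degree V-groove, which runs along y, 24 wide x 12 mm deep; the face opposite is painted blue. Lies on the bench with the groove sideways (towards the robot's side) or up; 3 or 4 of five are present.
- vblock2: Steel V-block 2, about 0.4 kg: 36 (its x) x 50 (its y, length) x 36 mm (its z). Origin: its centre. Its +z axis points out of the face with the dark 90 degree V-groove, which runs along y, 24 wide x 12 mm deep; the face opposite is painted blue. Lies on the bench with the groove sideways (towards the robot's side) or up; 3 or 4 of five are present.
- vblock3: Steel V-block 3, about 0.4 kg: 36 (its x) x 50 (its y, length) x 36 mm (its z). Origin: its centre. Its +z axis points out of the face with the dark 90 degree V-groove, which runs along y, 24 wide x 12 mm deep; the face opposite is painted blue. Lies on the bench with the groove sideways (towards the robot's side) or up; 3 or 4 of five are present.
- vblock4: Steel V-block 4, about 0.4 kg: 36 (its x) x 50 (its y, length) x 36 mm (its z). Origin: its centre. Its +z axis points out of the face with the dark 90 degree V-groove, which runs along y, 24 wide x 12 mm deep; the face opposite is painted blue. Lies on the bench with the groove sideways (towards the robot's side) or up; 3 or 4 of five are present.
- vblock5: Steel V-block 5, about 0.4 kg: 36 (its x) x 50 (its y, length) x 36 mm (its z). Origin: its centre. Its +z axis points out of the face with the dark 90 degree V-groove, which runs along y, 24 wide x 12 mm deep; the face opposite is painted blue. Lies on the bench with the groove sideways (towards the robot's side) or up; 3 or 4 of five are present.
- bushing: Bystander: brass bushing, 36 mm diameter x 28 mm, standing among the V-blocks. Origin at its underside.
- file: Bystander: file with wooden handle, 240 mm long along its x, 24 mm high, behind the V-blocks.
- parallel: Bystander: steel parallel bar 130 x 14 x 24 mm, long along its x, in front of the cabinet, left of the V-blocks.
- brush: Bystander: bench brush 220 mm long along its x, at the left.
- can: Bystander: spray can, 66 mm diameter, 190 mm tall, at the left. Origin at its underside.
- wedge: Bystander: aluminium block 50 x 30 x 30 mm at the left.

How it is judged:
By the outcome, as a careful person would: the job done as asked, in the order asked, and still so for the second after the job is handed in, with the robot touching nothing.
Of vblock1, vblock2, vblock3, vblock4, vblock5 only 3 to 4 are there at a start; the rules pass over those that are not, and their reading is None.
At some moment in a run one of vblock1, vblock2, vblock3, vblock4, vblock5 may be knocked a few centimetres aside while the robot is not near it.
It also fails if it takes over 210 s, if anything falls off the work surface, if the arm or the gripper's body presses on something with over 40 N, if the wrist force passes 120 N, or if a joint passes its speed limit or range.

### The arm

A 6-joint arm with a two-finger parallel gripper is mounted at the origin on the work surface. World frame = base frame: x ahead of the robot, y to its left, z up, the work surface at z = 0. Lengths are in mm, angles in degrees, forces in N, time in s.
With the tool pointing down it reaches from about 300 to 950 mm from the base axis. Payload 3.1 kg.
Tool frame: the origin (TCP) lies midway between the tips of the shut fingers; the grasp point (between the pads) lies 19 mm behind it (ctrl.pinch_z is the distance from the TCP to the grasp point, in mm); z points along the fingers, y is the line along which they close (so a half turn about z gives the same grasp; the last joint's range is limited). The gripper opens to 85 mm and grips with 20 to 120 N. Pads are 22 mm wide; open, the fingers measure 114 mm over their backs; the gripper's body (76 mm by 85 mm) begins 54 mm behind the grasp point. The pads swing forward as they close: fully open they stand 13 mm farther back than shut.
Start: joints at [-80.483, 17.653, 93.61, -0, 68.738, -3.994], TCP at [145.985, -607.717, 231.272] pointing down, gripper open.
Joint ranges: [-175.34, 175.34], [-45.06, 112.39], [2.9, 150.54], [-68.45, 248.45], [3.09, 151.38], [-168.51, 168.51]. Speed limits (degrees/s): [159.86, 159.86, 180, 180, 180, 180].

### API

Orientations are given as [roll, pitch, yaw] about the fixed x, y, z axes, in that order (R = Rz(yaw) Ry(pitch) Rx(roll)).
In Python, from rig import ctrl, get_image, camera_info gives the robot as it stands.
- The arm moves only by the shell command python3 -m jog 'ROWS'. ROWS is JSON, a list of rows, each a list of 5 numbers: the opening, from -1 (shut) to 1 (fully open), then the shift along the tool's x, y, z in cm, then the turn about the tool's z in degrees. A call has 1 to 12 rows; each row shifts and turns the commanded pose from where the row before left it, along the tool's axes as they then stand; what a row does not reach is not made up. A row lasts 1/12 s, in which the tool goes at most 41.7 mm and 7.16 degrees, less where a joint would pass 70% of its speed; a pose out of reach is approached as far as the arm can. A call with a gripper value outside its range is refused whole. The fingers move at their own pace and stop on an object; the grip force is fixed at half the most. Time passes only in rows, so rows that do not move let the fingers close. It gives the time, the measured TCP pose, the force, the opening and the grip force at its end, in the units of the state.
- ctrl.get_obs(): the state, without advancing time (a new reading comes with each control period).
- get_image(name): name is "scene" or "side" or "wrist"; returns the picture (384x512x3 uint8, red, green, blue); there is no depth.
- camera_info(name): a dict with "K" (3x3 intrinsics, pixels), "T" (4x4, takes a point from camera to world coordinates). Camera axes: x right, y up, looking along -z (the intrinsics and any distortion apply to the point x, -y, -z); pixel columns grow to the right and rows downward; lengths in mm; the calibration is good to about 2 mm. A picture is of the moment at which its call begins: read the wrist's pose just before it. camera_info takes no time and is no camera call; for the wrist camera it gives the pose at the moment of the call.
- ctrl.close_job(): hands the job in; it is judged then, once.
The state is a dict: "time_s": time; "joints": joint angles; "dq": joint speeds; "joint_efforts": joint torques, N m; "tcp_pos": TCP position; "ee_rot": TCP orientation; "ft_force": force on the tool from outside, world axes, zero at the start; "wrist_torque": the same for the moment, N m; "gripper_width": opening from 0.0 (shut) to 1.0 (fully open); "finger_force": force on a finger pad.
Only numpy, scipy, OpenCV 4.12 (cv2) and the standard library are available. Lean on these libraries where they do the work, as an engineer would, in place of code of your own. Each camera call takes 0.05 s, during which the arm holds its last target. There are 200 camera calls.

## Working session

There is one attempt and no reset: what is moved stays moved. The work goes in short steps, Python scripts to look and compute and a shell command to move; the robot and the scene stay as the last step left them, time stands still between calls to the robot, and variables do not carry over. Pictures are saved under pics/ and viewed, at most 14 in all, crops included, and the job is handed in when it is done.

```bash
ls; mkdir -p pics
python3 - <<'E'
from rig import ctrl,get_image,camera_info
import cv2,numpy as np
np.set_printoptions(precision=2,suppress=True)
ims=[]
for n in ["scene","side","wrist"]:
    ci=camera_info(n);print(n,np.array(ci["K"]),np.array(ci["T"]),{k:v for k,v in ci.items() if k not in("K","T")})
    im=get_image(n)[:,:,::-1]
    cv2.imwrite(f"pics/{n}0.png",im);cv2.imwrite(f"pics/{n}0b.png",cv2.resize(im,(800,600),interpolation=cv2.INTER_CUBIC))
print(ctrl.get_obs())
E
```

```text
pics
scene [[497.15   0.   256.54]
 [  0.   497.15 193.04]
 [  0.     0.     1.  ]] [[  -0.56   -0.71    0.43 1136.45]
 [   0.83   -0.47    0.3   446.15]
 [  -0.01    0.52    0.85 1325.47]
 [   0.      0.      0.      1.  ]] {}
side [[352.01   0.   253.36]
 [  0.   352.01 194.51]
 [  0.     0.     1.  ]] [[   1.      0.07   -0.07  468.73]
 [  -0.09    0.57   -0.82 -678.95]
 [  -0.02    0.82    0.57  644.47]
 [   0.      0.      0.      1.  ]] {}
wrist [[333.76   0.   251.41]
 [  0.   333.76 186.66]
 [  0.     0.     1.  ]] [[   0.23    0.94    0.25  210.04]
 [  -0.97    0.23    0.06 -592.15]
 [  -0.     -0.26    0.97  373.26]
 [   0.      0.      0.      1.  ]] {}
{'time_s': 0.15, 'joints': array([-80.48,  17.69,  93.67,  -0.  ,  68.74,  -3.99]), 'dq': array([ 0.12, -0.12, -0.27, -0.14,  0.04,  0.04]), 'joint_efforts': array([  0.  , -41.58, -27.71,  -0.  ,   0.01,  -0.  ]), 'tcp_pos': array([ 145.89, -607.07,  230.32]), 'ee_rot': array([-179.9 ,   -0.01,   13.51]), 'ft_force': array([-0.65, -0.88, -0.37]), 'wrist_torque': array([ 0.  , -0.05,  0.01]), 'finger_force': 0.0, 'gripper_width': 1.0034721187612552}
```

View pics/scene0b.png

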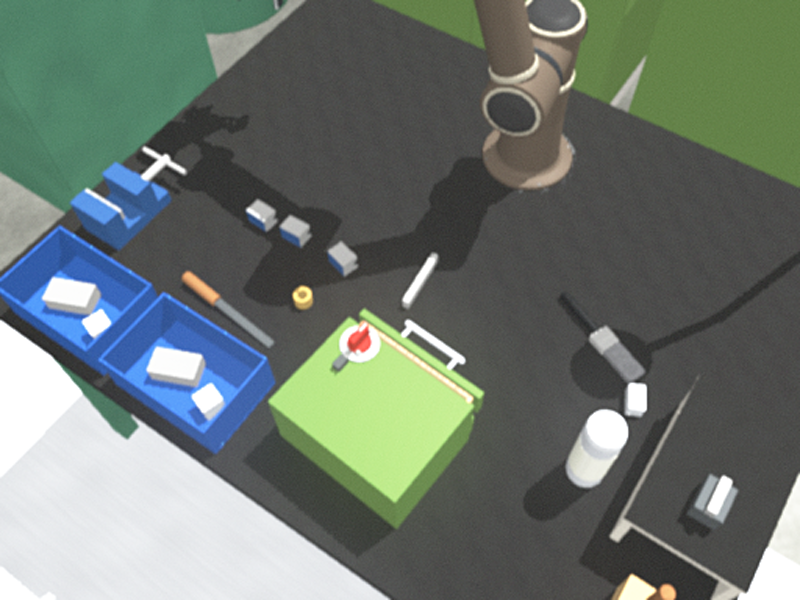

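View pics/side0b.png

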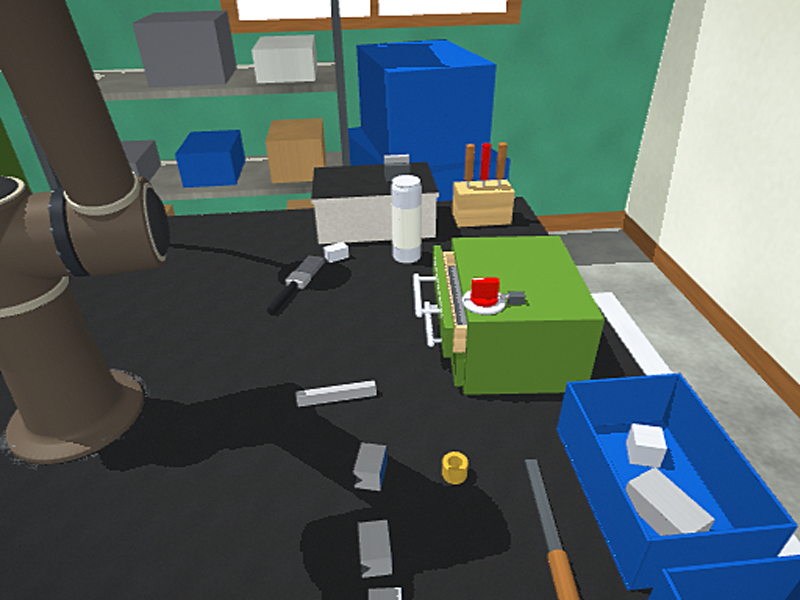

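The scene view shows three V-blocks on the bench, all with the groove sideways and blue facing away: (262,212), (296,230) and (343,257) in the 800x600 view. The drawer is slightly open, with the handle from (408,327) to (463,360) and the knob at (360,343). The side view agrees.

```bash
cat > h.py <<'E'
import numpy as np,cv2
from rig import ctrl,get_image,camera_info
np.set_printoptions(precision=1,suppress=True)
def proj(ci,P):
    K=np.array(ci["K"]);T=np.array(ci["T"])
    p=(np.atleast_2d(P)-T[:3,3])@T[:3,:3]*[1,-1,-1]
    q=p@K.T; return q[:,:2]/q[:,2:]
def ray(ci,uv,z):
    K=np.array(ci["K"]);T=np.array(ci["T"])
    d=np.linalg.inv(K)@[uv[0],uv[1],1]*[1,-1,-1]; d=T[:3,:3]@d
    o=T[:3,3]; return o+d*(z-o[2])/d[2]
def shot(n,f,crop=None,s=1.5625):
    ci=camera_info(n);im=get_image(n)[:,:,::-1].copy();cv2.imwrite(f"pics/{f}_raw.png",im)
    if crop: im=im[crop[1]:crop[3],crop[0]:crop[2]]
    im=cv2.resize(im,None,fx=s,fy=s,interpolation=cv2.INTER_CUBIC);cv2.imwrite(f"pics/{f}.png",im)
    np.savez(f"pics/{f}_ci.npz",K=ci["K"],T=ci["T"]);return ci
def ld(f): return dict(np.load(f"pics/{f}_ci.npz"))
E
python3 - <<'E'
from h import *
S=camera_info("scene");D=camera_info("side")
def r(ci,n,p,z):print(n,ray(ci,np.array(p)*.64,z))
for n,p,z in [("b1",(262,208),36),("b2",(296,226),36),("b3",(343,252),36),("hR",(408,327),112),("hL",(463,360),112),("knob",(360,343),155),("capFR",(350,322),150),("capBR",(272,402),150),("par",(434,258),24),("par",(407,303),24),("bush",(303,293),28),("file",(187,277),20),("file",(270,343),10)]: r(S,n,p,z)
for n,p,z in [("b3top",(372,450),36),("b2top",(376,522),36),("b1top",(384,592),36),("FR",(466,320),150),("BR",(603,320),150),("BL",(560,237),150),("hR",(432,343),112),("hL",(417,277),112),("knob",(485,302),152),("bush",(455,455),28),("par",(297,396),24),("par",(376,384),24),("fileend",(530,462),10),("filehandle",(558,555),20)]: r(D,n,p,z)
im=cv2.imread("pics/scene0.png");cv2.imwrite("pics/c1.png",cv2.resize(im[115:260,140:320],None,fx=4,fy=4,interpolation=cv2.INTER_CUBIC))
E
```

```text
b1 [ 464.  -379.3   36. ]
b2 [ 461.4 -290.5   36. ]
b3 [ 460.2 -170.4   36. ]
hR [567.4  60.4 112. ]
hL [568.9 177.3 112. ]
knob [659.4  23.4 155. ]
capFR [633.3 -17.2 150. ]
capBR [827.6 -34.5 150. ]
par [363.1 -13.4  24. ]
par [482.4   0.7  24. ]
bush [ 579.4 -181.4   28. ]
file [ 676.  -403.3   20. ]
file [ 696.9 -173.    10. ]
b3top [ 471.9 -158.1   36. ]
b2top [ 470.4 -271.6   36. ]
b1top [ 473.8 -359.    36. ]
FR [626.6 -21.9 150. ]
BR [829.7 -45.8 150. ]
BL [854.7 218.  150. ]
hR [575.3 -24.  112. ]
hL [576.1 169.3 112. ]
knob [664.9  18.9 152. ]
bush [ 587.6 -172.7   28. ]
par [358.4 -24.9  24. ]
par [486.2 -11.2  24. ]
fileend [ 694.8 -181.8   10. ]
filehandle [ 684.3 -327.6   20. ]
```

View pics/c1.png

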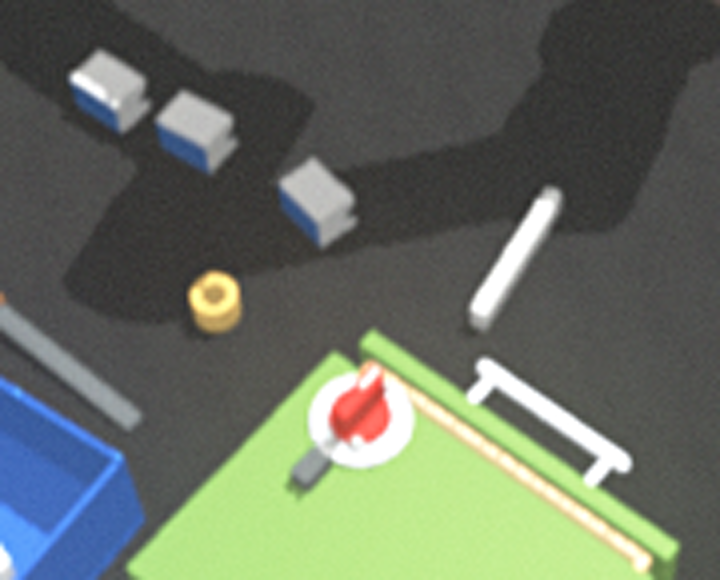

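The crop shows the same: all three grooves face -x. I'll move the wrist camera over the work for a precise view.

```bash
python3 -m jog '[[1,0,0,-1.5,-6.75],[1,0,0,-1.5,-6.75],[1,1.5,-1.7,-1.4,0],[1,1.5,-1.7,-1.4,0],[1,1.5,-1.7,-1.4,0],[1,1.5,-1.7,-1.4,0],[1,1.5,-1.7,-1.4,0],[1,1.5,-1.7,-1.4,0],[1,1.5,-1.7,-1.4,0],[1,1.5,-1.7,-1.4,0],[1,1.5,-1.7,-1.4,0],[1,1.5,-1.7,-1.4,0]]'
python3 -m jog '[[1,1.7,-2,0,0],[1,1.7,-2,0,0],[1,1.7,-2,0,0],[1,1.7,-2,0,0],[1,1.7,-2,0,0],[1,1.7,-2,0,0],[1,1.7,-2,0,0],[1,1.7,-2,0,0],[1,1.7,-2,0,0],[1,1.7,-2,0,0],[1,1.7,-2,0,0],[1,0,0,0,0]]'
python3 -c "
from h import *
o=ctrl.get_obs();print(o['tcp_pos'],o['ee_rot']);shot('wrist','w1');print(camera_info('wrist')['T'])"
```

```text
time_s: 1.15
tcp_pos: [202.4, -386.7, 401.5]
ee_rot: [-180.0, -0.0, 27.0]
ft_force: [0.4, -0.9, 0.1]
gripper_width: 0.996
finger_force: 0.0
time_s: 2.15
tcp_pos: [269.5, -103.5, 401.2]
ee_rot: [-179.9, -0.1, 27.4]
ft_force: [-0.7, -0.2, -0.1]
gripper_width: 1.001
finger_force: 0.0
[ 269.5 -103.5  401.2] [-179.9   -0.1   27.4]
[[  0.5   0.9   0.2 327.8]
 [ -0.9   0.4   0.1 -75.5]
 [  0.   -0.3   1.  544.3]
 [  0.    0.    0.    1. ]]
```

View pics/w1.png

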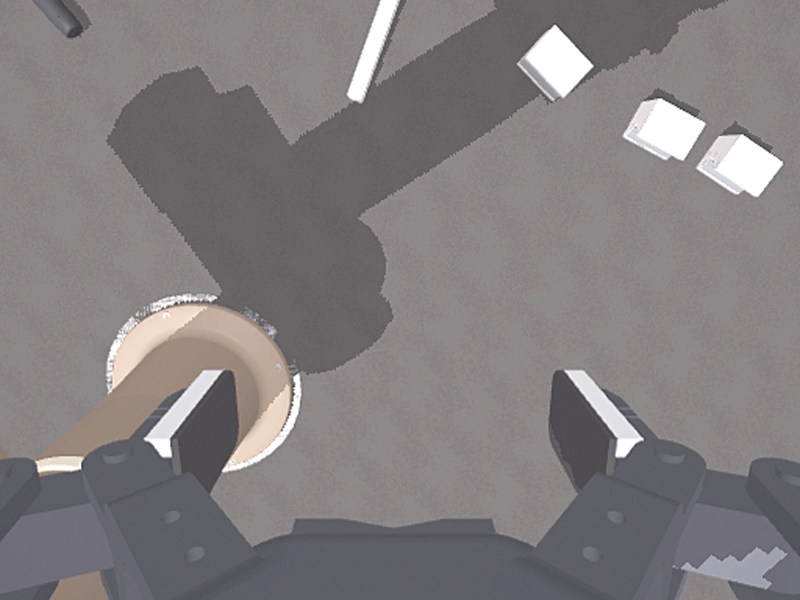

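Wrist view: three blocks at the right, (555,62), (665,128) and (740,165), plus the parallel. The turn sign is opposite to yaw, so I'll correct yaw to about 0 and move forward.

```bash
python3 -m jog '[[1,0,0,0,6.85],[1,0,0,0,6.85],[1,0,0,0,6.85],[1,0,0,0,6.85],[1,2,0,0,0],[1,2.5,0,0,0],[1,2.5,0,0,0],[1,2.5,0,0,0],[1,2.5,0,0,0],[1,2.5,0,0,0],[1,2.5,0,0,0],[1,2,0,0,0]]'
python3 -m jog '[[1,0,0,0,0],[1,0,0,0,0],[1,0,0,0,0]]'
python3 -c "
from h import *
o=ctrl.get_obs();print(o['tcp_pos'],o['ee_rot']);shot('wrist','w2')"
```

```text
time_s: 3.2
tcp_pos: [460.5, -110.0, 400.5]
ee_rot: [180.0, 0.1, -0.5]
ft_force: [0.3, -1.1, 1.0]
gripper_width: 1.0
finger_force: 0.0
time_s: 3.45
tcp_pos: [458.3, -109.3, 400.7]
ee_rot: [-180.0, 0.1, -0.5]
ft_force: [-0.8, 0.2, -0.4]
gripper_width: 0.999
finger_force: 0.0
[ 458.3 -109.3  400.7] [-180.     0.1   -0.5]
```

View pics/w2.png

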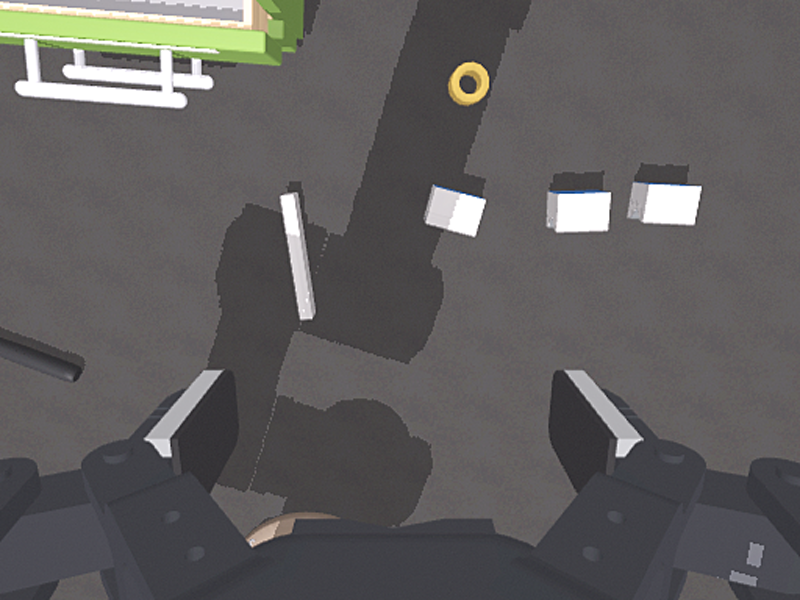

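Wrist view w2: blocks A (456,211), B (580,212) and C (670,203), with the bushing behind at (468,83). The handle bar runs from (20,88) to (183,100), and the cabinet is yawed a few degrees.

Run:
```python
from h import *
c=ld("w2")
for n,p,z in [("A",[(436,186),(486,197),(475,237),(427,223)],36),("B",[(555,192),(610,192),(610,231),(556,232)],36),("C",[(645,182),(701,186),(698,224),(642,223)],36),("handle",[(20,88),(183,100)],112),("bush",[(468,78)],28),("par",[(290,194),(306,319)],24)]:
    q=np.array([ray(c,np.array(x)/1.5625,z) for x in p]);print(n,q[:,:2].round(0).tolist(),q.mean(0)[:2],[round(float(np.linalg.norm(q[i]-q[i-1]))) for i in range(len(q))], np.degrees(np.arctan2(*(q[0]-q[1])[:2])))
# cabinet fit: scene+side raw pixel correspondences
from scipy.optimize import least_squares
S=ld("w2");sc=camera_info("scene");sd=camera_info("side")
def pts(v):
    x,y,a,d=v;c_,s_=np.cos(a),np.sin(a)
    f=lambda X,Y,Z:[x+c_*X-s_*Y,y+s_*X+c_*Y,Z]
    # cab front at X=-110
    return f
obs=[(sc,(335/4+0,0),None)]
def res(v):
    f=pts(v);d=v[3];hx=-110-35-d+v[4]
    L=[(sd,(466,320),f(-110,-135,150)),(sd,(603,320),f(110,-135,150)),(sd,(560,237),f(110,135,150)),
       (sc,(272,402),f(110,-135,150)),
       (S,(15,87),f(hx,60,112)),(S,(188,101),f(hx,-60,112))]
    r=[]
    for ci,p,P in L:
        k=.64
        r+=list(proj(ci,P)[0]-np.array(p)*k)
    return np.array(r+[v[4]*10])
s=least_squares(res,[740,110,-.07,.0,0],loss='soft_l1');print(s.x,np.degrees(s.x[2]));print(s.fun.reshape(-1)[:12].reshape(-1,2))
f=pts(s.x);print("FR",f(-110,-135,150),"handle",f(-145-s.x[3],0,112))
```

```text
A [[491.0, -151.0], [480.0, -199.0], [442.0, -190.0], [456.0, -143.0]] [ 467.4 -170.8] [36, 49, 40, 49] 12.574222614659272
B [[485.0, -265.0], [484.0, -318.0], [447.0, -322.0], [446.0, -269.0]] [ 465.5 -293.5] [39, 53, 38, 53] 0.4364251074922922
C [[493.0, -350.0], [489.0, -404.0], [453.0, -407.0], [454.0, -352.0]] [ 472.5 -378.4] [39, 54, 36, 55] 4.4069669288641515
handle [[573.0, 179.0], [564.0, 53.0]] [568.5 116.1] [126, 126] 4.435010305702966Traceback (most recent call last):
  File "<stdin>", line 4, in <module>
IndexError: index 1 is out of bounds for axis 0 with size 1
```

```bash
cat >> h.py <<'E'
def go(x,y,z=None,yaw=None):
    "print tool-frame shift in cm (after turn) and turn needed"
    o=ctrl.get_obs();p=o['tcp_pos'];w=o['ee_rot'][2];yaw=w if yaw is None else yaw
    a=np.radians(yaw);d=np.array([x,y,p[2] if z is None else z])-p
    print("now",p,o['ee_rot'],"shift cm",np.round([(np.cos(a)*d[0]+np.sin(a)*d[1])/10,(np.sin(a)*d[0]-np.cos(a)*d[1])/10,-d[2]/10],2),"turn",round(-(yaw-w),1))
E
python3 -m jog '[[-0.38,0,0,0,-7.15],[-0.38,0,0,0,-7.15],[-0.38,0,0,0,-7.15],[-0.38,0,0,0,-7.15],[-0.38,0,0,0,-7.15],[-0.38,0,0,0,-7.15],[-0.38,0,0,0,-7.15],[-0.38,0,0,0,-7.15],[-0.38,0,0,0,-7.15],[-0.38,0,0,0,-7.15],[-0.38,0,0,0,-7.15],[-0.38,0,0,0,-7.15]]'
python3 -m jog '[[-0.38,2.3,0.9,1.5,0],[-0.38,2.3,0.9,1.5,0],[-0.38,2.3,0.9,1.5,0],[-0.38,2.3,0.9,1.5,0],[-0.38,2.3,0.9,1.5,0],[-0.38,2.3,0.9,1.5,0],[-0.38,2.3,0.9,1.5,0],[-0.38,2.3,0.9,1.5,0],[-0.38,2.3,0.9,1.5,0],[-0.38,2.3,0.9,1.5,0],[-0.38,0,0,0,0],[-0.38,0,0,0,0]]'
python3 -c "
from h import *
go(568.5,116,100,85.6);shot('wrist','w3')"
```

```text
time_s: 4.5
tcp_pos: [458.0, -108.8, 401.7]
ee_rot: [180.0, 0.0, 85.7]
ft_force: [0.1, -0.8, 0.4]
gripper_width: 0.31
finger_force: 0.0
time_s: 5.5
tcp_pos: [566.0, 113.7, 250.4]
ee_rot: [-179.9, 0.1, 85.5]
ft_force: [-0.5, -0.1, -0.0]
gripper_width: 0.312
finger_force: 0.0
now [566.  113.7 250.4] [-179.9    0.1   85.5] shift cm [ 0.2  0.2 15. ] turn -0.1
```

View pics/w3.png

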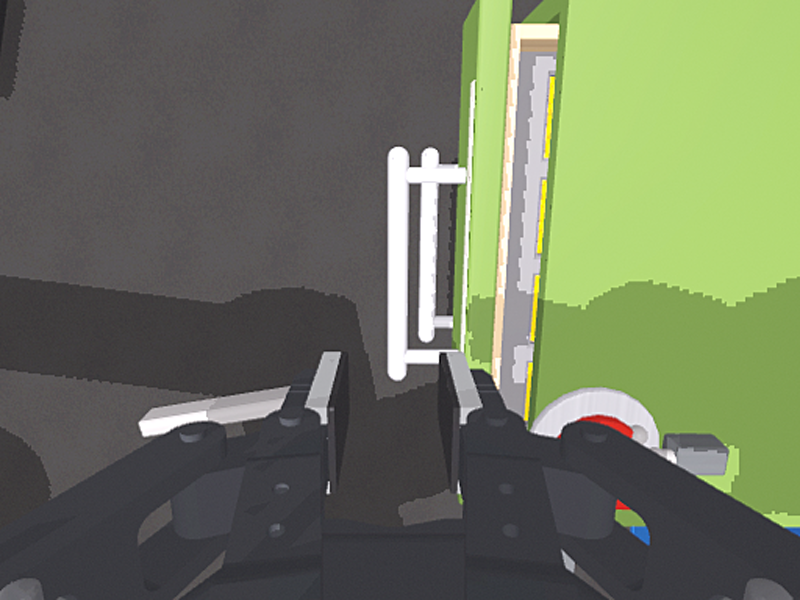

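The bar spans (397,153) to (397,374), between the fingers and parallel to the tool. I'll refine from this and go down.

```bash
python3 - <<'E'
from h import *
c=ld("w3")
q=np.array([ray(c,np.array(p)/1.5625,112) for p in [(397,151),(397,376)]]);print(q,q.mean(0),np.linalg.norm(q[0]-q[1]))
f=np.array([ray(c,np.array(p)/1.5625,138) for p in [(512,60),(497,370)]]);print("front inner edge?",f)
f=np.array([ray(c,np.array(p)/1.5625,150) for p in [(568,20),(533,420)]]);print("cabtop front edge",f, np.degrees(np.arctan2(*(f[0]-f[1])[:2])))
print(ray(c,np.array((598,430))/1.5625,153))
go(*q.mean(0)[:2],100,85.6)
E
python3 -m jog '[[-0.38,0.2,0.2,2,0],[-0.38,0,0,2,0],[-0.38,0,0,2,0],[-0.38,0,0,2,0],[-0.38,0,0,2,0],[-0.38,0,0,2,0],[-0.38,0,0,2,0],[-0.38,0,0,1,0],[-0.38,0,0,0,0]]'
```

```text
[[573.4 178.8 112. ]
 [563.7  52.1 112. ]] [568.6 115.4 112. ] 127.01010122116185
front inner edge? [[628.2 214.4 138. ]
 [617.5  63.2 138. ]]
cabtop front edge [[649.5 226.6 150. ]
 [633.2  39.2 150. ]] 4.973506467382854
[665.7  32.6 153. ]
now [566.6 113.  251.4] [-180.     0.1   85.4] shift cm [ 0.2  0.2 15.1] turn -0.2
time_s: 6.3
tcp_pos: [567.5, 113.9, 99.8]
ee_rot: [-179.8, 0.1, 85.3]
ft_force: [0.4, -0.6, -0.6]
gripper_width: 0.308
finger_force: 0.0
```

```bash
python3 -m jog '[[-1,0,0,0,0],[-1,0,0,0,0],[-1,0,0,0,0],[-1,0,0,0,0],[-1,0,0,0,0],[-1,0,0,0,0]]'
python3 -m jog '[[-1,0,-0.5,0,0],[-1,0,-1,0,0],[-1,0,-1,0,0],[-1,0,-1,0,0],[-1,0,-1,0,0],[-1,0,-1,0,0],[-1,0,-1,0,0],[-1,0,-1,0,0],[-1,0,-1,0,0],[-1,0,-1,0,0],[-1,0,-1,0,0],[-1,0,0,0,0]]'
python3 -m jog '[[-1,0,-0.3,0,0],[-1,0,-0.3,0,0],[-1,0,0,0,0]]'
```

```text
time_s: 6.8
tcp_pos: [570.2, 114.7, 102.6]
ee_rot: [179.9, 0.1, 85.4]
ft_force: [-0.4, -4.5, 5.3]
gripper_width: 0.096
finger_force: 59.0
time_s: 7.8
tcp_pos: [464.2, 123.5, 102.6]
ee_rot: [179.9, 0.1, 85.5]
ft_force: [-1.1, -5.5, 6.0]
gripper_width: 0.098
finger_force: 60.0
time_s: 8.05
tcp_pos: [459.6, 123.9, 102.6]
ee_rot: [179.8, 0.0, 85.5]
ft_force: [-0.5, -4.6, 5.6]
gripper_width: 0.099
finger_force: 60.0
```

Gripped, and moving freely. I'll continue to the stop in small steps.

```bash
for i in 1 2; do python3 -m jog '[[-1,0,-0.3,0,0],[-1,0,-0.3,0,0],[-1,0,0,0,0],[-1,0,0,0,0]]'|sed -n '2p;4p'; done; python3 -m jog '[[-1,0,-0.3,0,0],[-1,0,0,0,0],[-1,0,0,0,0]]'|sed -n '2p;4p'
```

```text
tcp_pos: [453.8, 124.4, 102.6]
ft_force: [-0.7, -5.5, 5.4]
tcp_pos: [447.8, 124.8, 102.6]
ft_force: [-1.9, -5.3, 5.3]
tcp_pos: [445.0, 125.1, 102.6]
ft_force: [-0.7, -5.3, 6.0]
```

```bash
for i in 1 2; do python3 -m jog '[[-1,0,-0.3,0,0],[-1,0,0,0,0],[-1,0,-0.3,0,0],[-1,0,0,0,0]]'|sed -n '2p;4p'; done
```

```text
tcp_pos: [439.8, 125.5, 102.6]
ft_force: [0.8, -5.9, 4.2]
tcp_pos: [439.8, 125.5, 102.7]
ft_force: [15.4, -7.8, -12.6]
```

At the stop (force rose, no further motion). Release, rise, and turn back to the cabinet yaw to look into the drawer.

```bash
python3 -m jog '[[-0.38,0,0.55,0,0],[-0.38,0,0,0,0],[-0.38,0,0,0,0],[-0.38,0,0,0,0],[-0.38,0,0,-1,0],[-0.38,0,0,-3,0],[-0.38,0,0,-3,0],[-0.38,0,0,-3,0],[-0.38,0,0,-3,0],[-0.38,0,0,-3,0],[-0.38,0,0,-3,0],[-0.38,0,0,-2,0]]'
python3 -m jog '[[-0.38,0,0,0,7.15],[-0.38,0,0,0,7.15],[-0.38,0,0,0,7.15],[-0.38,0,0,0,7.15],[-0.38,0,0,0,7.15],[-0.38,0,0,0,7.15],[-0.38,0,0,0,7.15],[-0.38,0,0,0,7.15],[-0.38,0,0,0,7.15],[-0.38,0,0,0,7.15],[-0.38,0,0,0,7.15],[-0.38,0,0,0,7.15]]'
python3 -m jog '[[1,0.5,0.5,0,4.5],[1,1,0.5,0,0],[1,1,1,0,0],[1,1,1,0,0],[1,1,1,0,0],[1,0,0,0,0],[1,0,0,0,0]]'
python3 -c "
from h import *
go(450,100);shot('wrist','w4')"
```

```text
time_s: 10.63
tcp_pos: [437.8, 126.5, 315.4]
ee_rot: [179.7, -0.1, 85.4]
ft_force: [1.2, 0.9, 0.4]
gripper_width: 0.312
finger_force: 0.0
time_s: 11.63
tcp_pos: [436.6, 126.3, 311.9]
ee_rot: [-180.0, -0.0, -0.7]
ft_force: [-0.5, 0.3, -0.1]
gripper_width: 0.309
finger_force: 0.0
time_s: 12.22
tcp_pos: [479.5, 82.0, 311.2]
ee_rot: [-180.0, 0.0, -5.0]
ft_force: [0.3, 0.1, 0.1]
gripper_width: 0.999
finger_force: 0.0
now [479.5  82.  311.2] [-180.    0.   -5.] shift cm [-3.1 -1.5 -0. ] turn -0.0
```

View pics/w4.png

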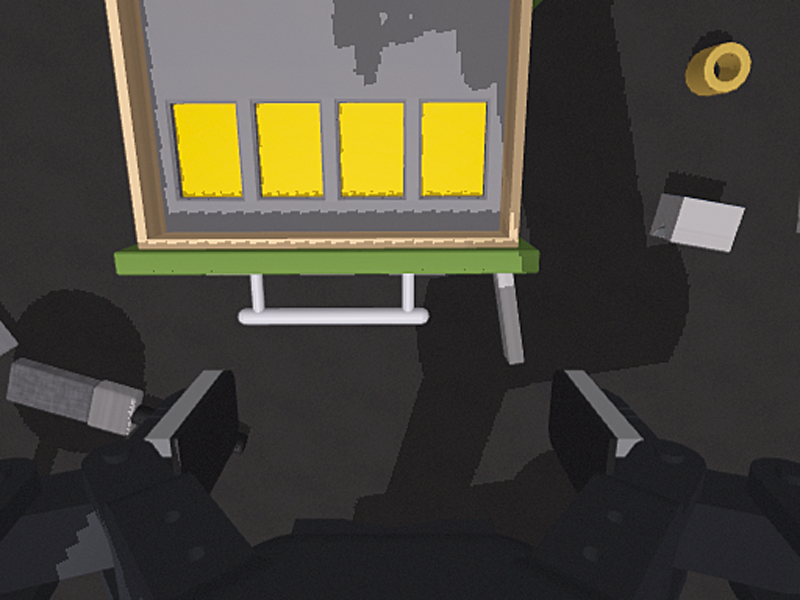

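The drawer is square to the camera at yaw -5.0, with the four yellow pockets at x=208, 290, 372 and 454, y≈149 in the view. Next: exact pocket centres by segmentation, and block A's corners (682,196), (745,207), (733,251), (671,240).

Run:
```python
from h import *
c=ld("w4");im=cv2.imread("pics/w4_raw.png");h=cv2.cvtColor(im,cv2.COLOR_BGR2HSV)
m=cv2.inRange(h,(22,180,120),(35,255,255));n,l,st,ce=cv2.connectedComponentsWithStats(m)
for i in range(1,n):
    if st[i,4]>500:
        x,y,w,hh=st[i,:4];
        q=np.array([ray(c,p,93) for p in [(x,y),(x+w,y),(x+w,y+hh),(x,y+hh)]])
        print(st[i],q.mean(0),np.linalg.norm(q[0]-q[1]),np.linalg.norm(q[1]-q[2]))
for n,p,z in [("A",[(682,196),(745,207),(733,251),(671,240)],36),("handle",[(240,316),(428,316)],112),("front inner",[(140,247),(520,247)],138)]:
    q=np.array([ray(c,np.array(x)/1.5625,z) for x in p]);print(n,q[:,:2].round(0).tolist(),q.mean(0)[:2],[round(float(np.linalg.norm(q[i]-q[i-1]))) for i in range(len(q))])
```

```text
[ 111   66   44   60 2262] [555.9 199.5  93. ] 44.95984677096119 60.69090396568497
[ 164   66   42   60 2347] [551.3 145.3  93. ] 42.9094178007914 60.553009075485626
[ 217   66   41   60 2385] [546.5  90.7  93. ] 41.881065097656965 60.510917581015406
[ 270   66   41   59 2348] [542.3  35.4  93. ] 41.874303023148876 59.515121275855456
A [[491.0, -149.0], [478.0, -199.0], [443.0, -193.0], [457.0, -142.0]] [ 467.4 -170.7] [35, 52, 36, 52]
handle [[445.0, 190.0], [434.0, 61.0]] [439.5 126. ] [129, 129]
front inner [[502.0, 236.0], [482.0, 3.0]] [491.9 119.5] [233, 233]
```

```bash
python3 -m jog '[[-1,0,0,0,4.5],[-1,0,0,0,4.5],[-1,0.1,2.5,1.5,0],[-1,0.1,2.5,1.5,0],[-1,0.1,2.5,1.5,0],[-1,0.1,2.5,1.5,0],[-1,0.1,2.5,1.5,0],[-1,0.1,2.5,1.5,0],[-1,0.1,2.5,1.5,0],[-1,0.1,2.5,1.5,0],[-1,0.1,2.5,1.5,0],[-1,0.1,2.5,1.5,0]]'
python3 -m jog '[[-1,0,0,0,0],[-1,0,0,0,0]]' >/dev/null
python3 -c "
from h import *
go(431.5,-161.8,28,-14)"
```

```text
time_s: 13.27
tcp_pos: [428.4, -162.9, 160.8]
ee_rot: [-180.0, -0.0, -13.8]
ft_force: [0.9, 0.2, 0.1]
gripper_width: -0.001
finger_force: 0.0
now [ 427.7 -162.4  160.4] [-179.9    0.1  -14. ] shift cm [ 0.3 -0.1 13.2] turn -0.0
```

```bash
python3 -m jog '[[-1,0.3,0,3,0],[-1,0,0,3,0],[-1,0,0,3,0],[-1,0,0,3,0],[-1,0,0,1.2,0],[-1,0,0,0,0],[-1,0.3,0,0,0],[-1,0.3,0,0,0],[-1,0.3,0,0,0]]'
python3 -m jog '[[-1,0.3,0,-0.1,0],[-1,0.3,0,-0.15,0],[-1,0.3,0,-0.15,0],[-1,0.3,0,-0.15,0],[-1,0.3,0,-0.15,0],[-1,0.3,0,-0.15,0],[-1,0.3,0,-0.15,0],[-1,0.3,0,-0.1,0],[-1,0.3,0,-0.1,0],[-1,0.3,0,0,0]]'
python3 -c "
from h import *
go(431.5,-161.8,28,-14);shot('side','s1',(150,240,400,384),3.2)"
```

```text
time_s: 14.18
tcp_pos: [441.6, -165.3, 30.9]
ee_rot: [180.0, -0.1, -13.8]
ft_force: [-2.7, 0.4, 0.8]
gripper_width: 0.001
finger_force: 1.3
time_s: 15.02
tcp_pos: [471.3, -173.2, 41.8]
ee_rot: [180.0, -0.2, -13.9]
ft_force: [-0.1, 0.1, 0.2]
gripper_width: 0.001
finger_force: 0.0
now [ 471.3 -173.2   41.8] [180.   -0.2 -13.9] shift cm [-4.1 -0.1  1.4] turn 0.1
```

View pics/s1.png

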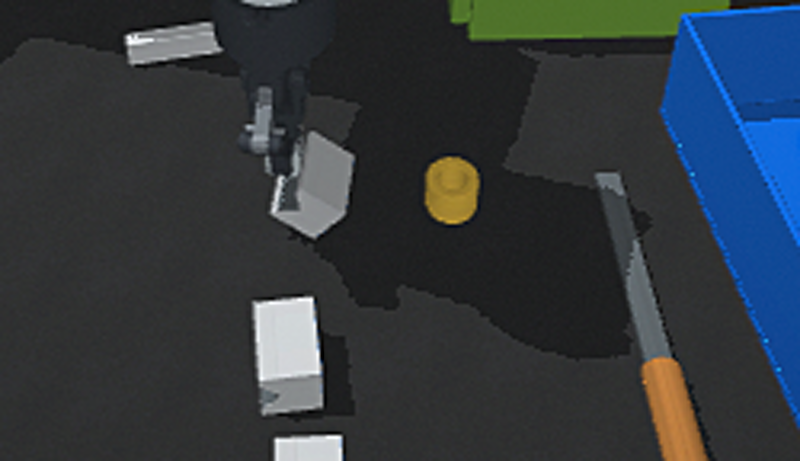

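Excellent: block A (315,185) is tipping about its far bottom edge. I'll continue gently until it falls blue face down.

```bash
python3 -m jog '[[-1,0.3,0,0,0],[-1,0.3,0,0,0],[-1,0.3,0,0,0],[-1,0.3,0,0.1,0],[-1,0.3,0,0.1,0],[-1,0,0,0,0],[-1,-0.5,0,-1,0],[-1,-3,0,-2,0],[-1,-3,0,-2,0],[-1,-3,0,-2,0],[-1,0,0,0,0]]'
python3 -c "
from h import *
go(428,-293,60,0);shot('side','s2',(150,240,400,384),3.2)"
```

```text
time_s: 15.98
tcp_pos: [388.2, -151.9, 111.0]
ee_rot: [180.0, 0.1, -13.9]
ft_force: [0.1, -0.1, -0.3]
gripper_width: -0.004
finger_force: 0.0
now [ 388.2 -151.9  111. ] [180.    0.1 -13.9] shift cm [ 4.  14.1  5.1] turn -13.9
```

View pics/s2.png

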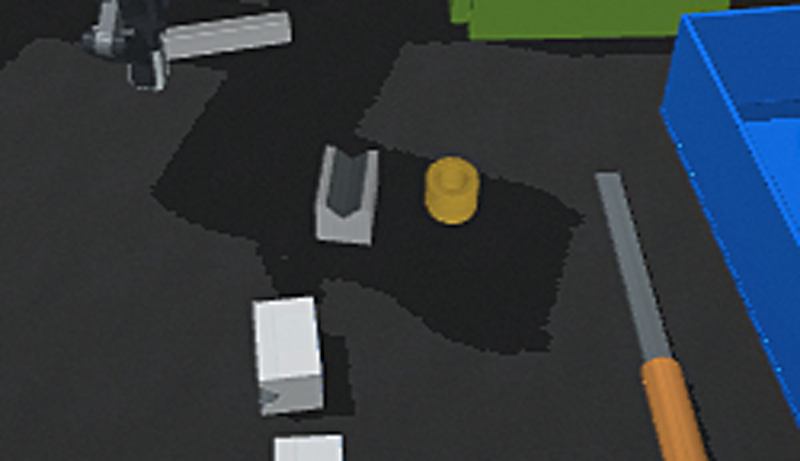

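Block A now stands groove up at (347,195). Same procedure for B.

```bash
python3 -m jog '[[-1,0,0,0,-6.9],[-1,0,0,0,-7],[-1,0.6,2.3,0,0],[-1,0.6,2.3,0,0],[-1,0.7,2.3,0,0],[-1,0.7,2.4,0,0],[-1,0.7,2.4,0,0],[-1,0.7,2.4,0,0],[-1,0,0,2.8,0],[-1,0,0,2.8,0],[-1,0,0,2.7,0],[-1,0,0,0,0]]'
python3 -m jog '[[-1,0.3,0,0,0],[-1,0.3,0,0,0],[-1,0.3,0,0,0],[-1,0.3,0,0,0],[-1,0.3,0,-0.1,0],[-1,0.3,0,-0.15,0],[-1,0.3,0,-0.15,0],[-1,0.3,0,-0.15,0],[-1,0.3,0,-0.15,0],[-1,0.3,0,-0.15,0],[-1,0.3,0,-0.15,0],[-1,0.3,0,-0.1,0]]'
python3 -m jog '[[-1,0.3,0,-0.1,0],[-1,0.3,0,0,0],[-1,0.3,0,0,0],[-1,0.3,0,0,0],[-1,0.3,0,0,0],[-1,0.3,0,0.1,0],[-1,0.3,0,0.1,0],[-1,0,0,0,0],[-1,-0.5,0,-1,0],[-1,-3,0,-2,0],[-1,-3,0,-2,0],[-1,-3,0,-2,0]]'
python3 -c "
from h import *
go(435,-376,28,-3)"
```

```text
time_s: 17.03
tcp_pos: [428.4, -291.5, 20.3]
ee_rot: [-179.6, 0.5, -0.0]
ft_force: [-0.8, -0.2, -1.1]
gripper_width: 0.001
finger_force: 0.0
time_s: 18.03
tcp_pos: [468.8, -294.4, 37.6]
ee_rot: [180.0, -0.1, 0.0]
ft_force: [-1.5, -0.2, -1.1]
gripper_width: -0.003
finger_force: 0.1
time_s: 19.03
tcp_pos: [392.4, -293.8, 107.0]
ee_rot: [-180.0, 0.1, 0.1]
ft_force: [0.1, -0.5, 0.0]
gripper_width: -0.002
finger_force: 0.0
now [ 392.4 -293.8  107. ] [-180.     0.1    0.1] shift cm [4.7 8.  7.9] turn 3.1
```

```bash
python3 -m jog '[[-1,0,0,0,3],[-1,0.9,2,0,0],[-1,0.9,2,0,0],[-1,0.9,2,0,0],[-1,0.9,2,0,0],[-1,0.9,0,0,0],[-1,0,0,2.7,0],[-1,0,0,2.7,0],[-1,0,0,2.5,0],[-1,0,0,0,0],[-1,0,0,0,0]]'
python3 -m jog '[[-1,0.3,0,0,0],[-1,0.3,0,0,0],[-1,0.3,0,0,0],[-1,0.3,0,0,0],[-1,0.3,0,-0.1,0],[-1,0.3,0,-0.15,0],[-1,0.3,0,-0.15,0],[-1,0.3,0,-0.15,0],[-1,0.3,0,-0.15,0],[-1,0.3,0,-0.15,0],[-1,0.3,0,-0.15,0],[-1,0.3,0,-0.1,0]]'
python3 -m jog '[[-1,0.3,0,-0.1,0],[-1,0.3,0,0,0],[-1,0.3,0,0,0],[-1,0.3,0,0,0],[-1,0.3,0,0,0],[-1,0.3,0,0.1,0],[-1,0.3,0,0.1,0],[-1,0,0,0,0],[-1,-0.5,0,-1,0],[-1,-3,0,-2,0],[-1,-3,0,-2,0],[-1,-3,0,-2,0]]'
python3 -c "
from h import *
go(440,-280,360,0)"
```

```text
time_s: 19.95
tcp_pos: [433.3, -374.6, 26.1]
ee_rot: [-179.8, 0.2, -3.0]
ft_force: [0.1, 0.9, -0.5]
gripper_width: -0.0
finger_force: 0.0
time_s: 20.95
tcp_pos: [471.4, -378.8, 39.3]
ee_rot: [180.0, -0.0, -3.0]
ft_force: [-3.3, 0.8, 5.0]
gripper_width: 0.0
finger_force: 2.6
time_s: 21.95
tcp_pos: [395.4, -374.0, 108.0]
ee_rot: [-180.0, 0.0, -2.9]
ft_force: [-0.1, -0.4, 0.8]
gripper_width: 0.002
finger_force: 0.0
now [ 395.4 -374.   108. ] [-180.     0.    -2.9] shift cm [  4.5  -9.4 -25.2] turn -2.9
```

Rise to look at all three from above (fingers open).

```bash
python3 -m jog '[[1,0,0,0,-2.9],[1,0.1,-1,-2.2,0],[1,0.1,-1,-2.2,0],[1,0.1,-1,-2.2,0],[1,0.1,-1,-2.2,0],[1,0.1,-1,-2.2,0],[1,0,-1,-2.2,0],[1,0,-1,-2.2,0],[1,0,-1,-2.2,0],[1,0,-1,-2,0],[1,0,0,0,0],[1,0,0,0,0]]'
python3 -c "
from h import *
go(440,-280,360,0);shot('wrist','w5')"
```

```text
time_s: 22.95
tcp_pos: [402.1, -284.8, 305.0]
ee_rot: [179.8, -0.2, -0.1]
ft_force: [-0.7, 0.5, -0.3]
gripper_width: 1.001
finger_force: 0.0
now [ 402.1 -284.8  305. ] [179.8  -0.2  -0.1] shift cm [ 3.8 -0.5 -5.5] turn -0.1
```

View pics/w5.png

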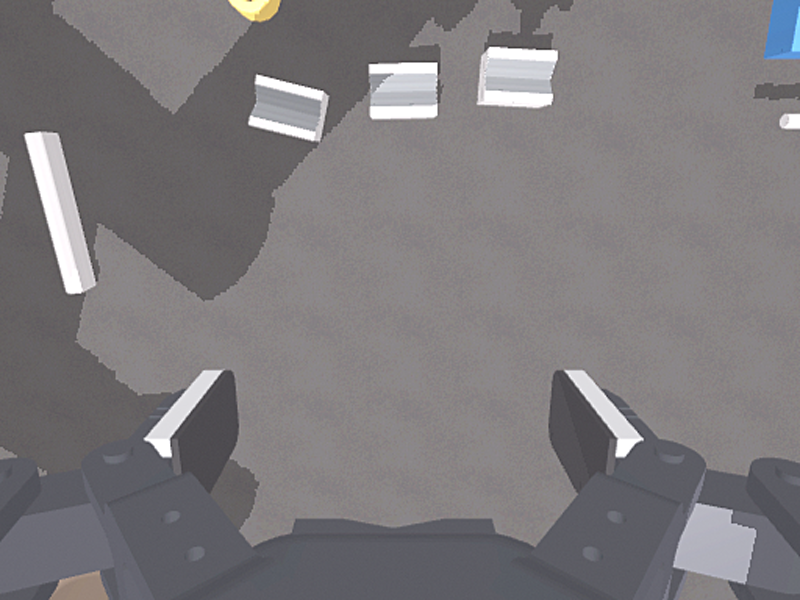

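All three are groove up: A (287,107), B (403,90), C (521,77). I'll measure them by corners and compare with an automatic blob detector that I can reuse to notice a displaced block.

```bash
cat >> h.py <<'E'
def blobs(f,z=36):
    c=ld(f);im=cv2.imread(f"pics/{f}_raw.png");h=cv2.cvtColor(im,cv2.COLOR_BGR2HSV)
    m=cv2.inRange(h,(0,0,150),(180,45,255));m=cv2.morphologyEx(m,cv2.MORPH_CLOSE,np.ones((9,9)))
    n,l,st,ce=cv2.connectedComponentsWithStats(m)
    for i in range(1,n):
        if 500<st[i,4]<6000 and st[i,1]+st[i,3]<235:
            r=cv2.minAreaRect(np.argwhere(l==i)[:,::-1].astype(np.float32))
            q=np.array([ray(c,p,z) for p in cv2.boxPoints(r)]);e=[q[1]-q[0],q[2]-q[1]];e=max(e,key=np.linalg.norm)
            print("blob",ce[i],"xy",q.mean(0)[:2],"size",np.linalg.norm(q[1]-q[0]),np.linalg.norm(q[2]-q[1]),"yaw",(np.degrees(np.arctan2(-e[0],e[1]))+90)%180-90)
E
python3 - <<'E'
from h import *
c=ld("w5")
for n,p in [("A",[(257,75),(322,94),(312,138),(248,121)]),("B",[(370,63),(437,63),(437,118),(370,118)]),("C",[(489,48),(557,51),(552,107),(486,104)])]:
    q=np.array([ray(c,np.array(x)/1.5625,36) for x in p]);e=q[1]-q[0]+q[2]-q[3];print(n,q.mean(0)[:2],[round(float(np.linalg.norm(q[i]-q[i-1]))) for i in range(4)],"yaw",np.degrees(np.arctan(-e[0]/e[1])))
blobs("w5")
E
```

```text
A [ 500.8 -205.1] [33, 49, 33, 49] yaw -15.005498566082156
B [ 512.3 -293.8] [38, 49, 38, 50] yaw -0.020267304903949488
C [ 521.2 -380.5] [39, 50, 39, 50] yaw -2.4022720642981903
blob [330.   49.3] xy [ 521.4 -377.1] size 40.77512347531946 56.578499475325025 yaw -3.0954874144329096
blob [257.7  58. ] xy [ 512.2 -292.9] size 49.22116333942049 39.19871158939619 yaw -0.012967253017791336
blob [184.3  69.2] xy [ 500.1 -207. ] size 36.71324648313725 56.56100818104838 yaw -13.333043044445901
blob [ 38.6 134.5] xy [421.7 -25.1] size 26.343249306671172 127.16562231801407 yaw -84.26768519189307
```

A sits 25 mm farther right than expected, so it was presumably the knocked one; both methods agree on its pose. Grasp A at (500.5,-206), yaw -14.

```bash
python3 -m jog '[[0.6,0,0,0,7],[0.6,0,0,0,7],[0.6,0.95,-1.25,2.5,0],[0.6,0.95,-1.25,2.5,0],[0.6,0.95,-1.25,2.5,0],[0.6,0.95,-1.25,2.5,0],[0.6,0.95,-1.25,2.5,0],[0.6,0.95,-1.25,2.5,0],[0.6,0.95,-1.25,2.5,0],[0.6,0.95,-1.25,2.5,0],[0.6,0,0,0,0],[0.6,0,0,0,0]]'
python3 -c "
from h import *
go(500.5,-206,10,-14);shot('wrist','w6');blobs('w6')"
```

```text
time_s: 24.0
tcp_pos: [497.3, -204.8, 99.9]
ee_rot: [-179.9, 0.4, -14.0]
ft_force: [0.7, -0.1, 1.2]
gripper_width: 0.799
finger_force: 0.0
now [ 497.3 -204.8   99.9] [-179.9    0.4  -14. ] shift cm [0.3 0.  9. ] turn -0.0
blob [481.4  98.7] xy [ 526.7 -353.4] size 36.6482899669658 41.05123201297551 yaw 89.78218437765008
blob [377.1 141.7] xy [ 515.4 -290.8] size 58.01648041744473 41.78322891511841 yaw 0.22187614779679166
blob [250.9 191.1] xy [ 503.5 -205.9] size 49.58681589529197 42.99536162909553 yaw -13.991761208439584
```

View pics/w6.png

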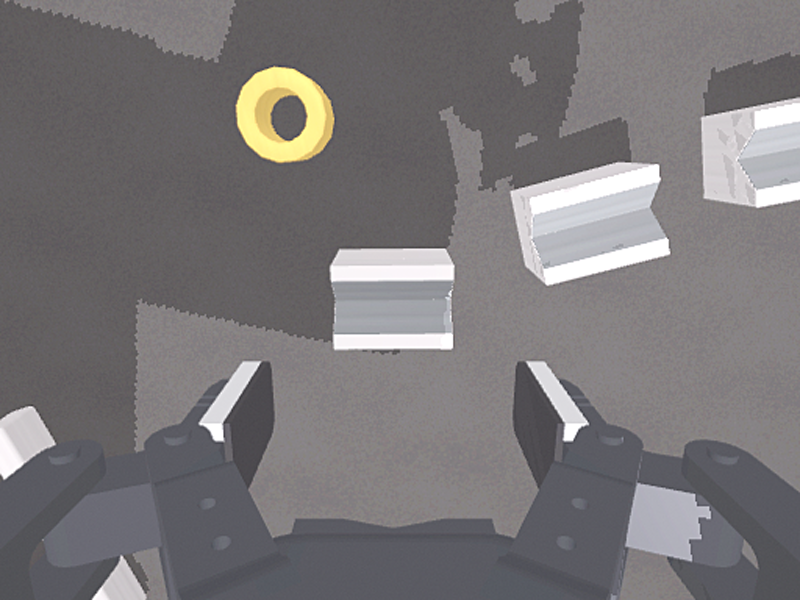

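Block A (392,300) lies square and centred between the fingers. Down and grip.

```bash
python3 -m jog '[[0.6,0.4,0,2,0],[0.6,0,0,2,0],[0.6,0,0,2,0],[0.6,0,0,2,0],[0.6,0,0,1,0],[0.6,0,0,0,0],[-1,0,0,0,0],[-1,0,0,0,0],[-1,0,0,0,0],[-1,0,0,0,0],[-1,0,0,0,0],[-1,0,0,0,0]]'
python3 -m jog '[[-1,0,0,-0.5,0],[-1,0,0,-2,0],[-1,0,0,-2,0],[-1,0,0,-2,0],[-1,0,0,-2,0],[-1,0,0,-3,0],[-1,0,0,-3,0],[-1,0,0,-3,0],[-1,0,0,-3,0],[-1,0,0,-3,0],[-1,0,0,0,0]]'
python3 -c "
from h import *
go(542.3,35.4,110,85)"
```

```text
time_s: 25.05
tcp_pos: [505.5, -208.1, 15.2]
ee_rot: [179.9, -0.2, -14.1]
ft_force: [-1.0, -0.5, 6.1]
gripper_width: 0.567
finger_force: 63.4
time_s: 25.97
tcp_pos: [507.1, -208.5, 254.9]
ee_rot: [179.9, -0.6, -14.1]
ft_force: [2.0, -0.7, -1.7]
gripper_width: 0.563
finger_force: 63.7
now [ 507.1 -208.5  254.9] [179.9  -0.6 -14.1] shift cm [24.6  1.4 14.5] turn -99.1
```

Width 0.567 matches 50 mm, so A is held. Now turn and carry it over pocket 0.

```bash
python3 -m jog '[[-1,0,0,0,-7.1],[-1,0,0,0,-7.1],[-1,0,0,0,-7.1],[-1,0,0,0,-7.1],[-1,0,0,0,-7.1],[-1,0,0,0,-7.1],[-1,0,0,0,-7.1],[-1,0,0,0,-7.1],[-1,0,0,0,-7.1],[-1,0,0,0,-7.1],[-1,0,0,0,-7.1],[-1,0,0,0,-7.1]]' >/dev/null
python3 -m jog '[[-1,0,0,0,-7],[-1,0,0,0,-6.9],[-1,3,0.2,0,0],[-1,3,0.2,0,0],[-1,3,0.2,0,0],[-1,3,0.2,0,0],[-1,3,0.2,0,0],[-1,3,0.2,0,0],[-1,3,0.2,0,0],[-1,3,0,0,0],[-1,0,0,0,0],[-1,0,0,0,0]]'
python3 -m jog '[[-1,0,0,0,0],[-1,0,0,0,0],[-1,0,0,0,0]]'
python3 -c "
from h import *
go(542.3,35.4,110,85);shot('wrist','w7')"
```

```text
time_s: 27.97
tcp_pos: [537.0, 32.5, 245.9]
ee_rot: [-179.8, 0.0, 85.2]
ft_force: [-0.6, -0.7, -4.1]
gripper_width: 0.567
finger_force: 63.6
time_s: 28.22
tcp_pos: [538.2, 29.8, 247.6]
ee_rot: [-179.9, 0.0, 84.9]
ft_force: [1.2, 0.0, -4.2]
gripper_width: 0.564
finger_force: 63.6
now [538.2  29.8 247.6] [-179.9    0.    84.9] shift cm [ 0.6  0.4 13.8] turn -0.1
```

View pics/w7.png

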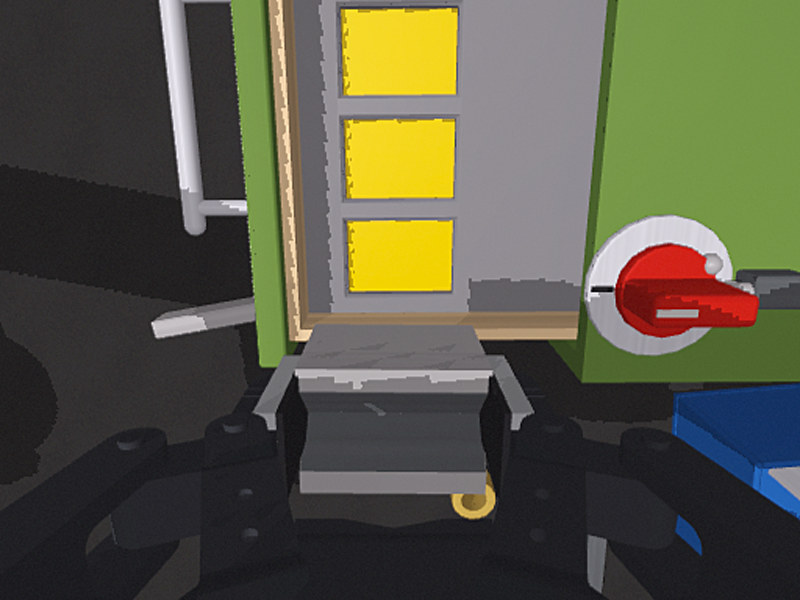

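The held block is visible, with its top face from (297,370) to (490,370) and (300,492) to (487,492). Pocket 0 is ahead at (400,256). I'll compute both from this picture.

```bash
cat >> h.py <<'E'
def rect(f,pts,z):
    c=ld(f);q=np.array([ray(c,np.array(x)/1.5625,z) for x in pts]);print(q.mean(0),"sides",[round(float(np.linalg.norm(q[i]-q[i-1])),1) for i in range(len(q))]);return q.mean(0)
E
python3 - <<'E'
from h import *
for z in (264,268,272): b=rect("w7",[(296,370),(493,370),(487,492),(300,492)],z)
b=rect("w7",[(296,370),(493,370),(487,492),(300,492)],268)
t=np.array([538.2,29.8,247.6]);a=np.radians(85);d=b-t;print("tool off x,y",np.cos(a)*d[0]+np.sin(a)*d[1],np.sin(a)*d[0]-np.cos(a)*d[1])
c=ld("w7");im=cv2.imread("pics/w7_raw.png");h=cv2.cvtColor(im,cv2.COLOR_BGR2HSV)
m=cv2.inRange(h,(22,180,120),(35,255,255));n,l,st,ce=cv2.connectedComponentsWithStats(m)
for i in range(1,n):
    if st[i,4]>500:
        x,y,w,hh=st[i,:4];rect("w7",np.array([(x,y),(x+w,y),(x+w,y+hh),(x,y+hh)])*1.5625,93)
E
```

```text
[538.1  21.4 264. ] sides [37.0, 51.7, 37.0, 52.5]
[538.3  23.7 268. ] sides [35.8, 50.0, 35.8, 50.8]
[538.5  26.  272. ] sides [34.7, 48.4, 34.6, 49.2]
[538.3  23.7 268. ] sides [35.8, 50.0, 35.8, 50.8]
tool off x,y -6.055997754608633 0.6149603367540635
[552.  144.6  93. ] sides [42.4, 60.4, 42.4, 62.9]
[547.3  90.3  93. ] sides [42.7, 60.2, 42.8, 62.6]
[543.2  36.   93. ] sides [41.5, 60.6, 41.5, 62.8]
```

```bash
python3 -m jog '[[-1,0.6,0.15,0,0],[-1,0.6,0.15,0,0],[-1,0,0,1.8,0],[-1,0,0,1.8,0],[-1,0,0,1.8,0],[-1,0,0,1.8,0],[-1,0,0,1.8,0],[-1,0,0,1.5,0],[-1,0,0,0.5,0],[-1,0,0,0,0],[-1,0,0,0,0],[-1,0,0,0,0]]'
python3 -c "
from h import *
go(542.6,41.8,108.2,85)"
```

```text
time_s: 29.27
tcp_pos: [544.1, 42.6, 139.7]
ee_rot: [179.8, -0.0, 85.0]
ft_force: [-0.3, -0.0, -4.2]
gripper_width: 0.564
finger_force: 63.6
now [544.1  42.6 139.7] [179.8  -0.   85. ] shift cm [-0.1 -0.1  3.1] turn 0.0
```

```bash
python3 -m jog '[[-1,-0.1,-0.1,1,0],[-1,0,0,0.8,0],[-1,0,0,0.5,0],[-1,0,0,0.2,0],[-1,0,0,0,0],[-1,0,0,0,0]]'
python3 -m jog '[[-1,0,0,0.3,0],[-1,0,0,0.3,0],[-1,0,0,0.1,0],[-1,0,0,0,0]]'
python3 -c "
from h import *
go(542.6,41.8,108.2,85)"
```

```text
time_s: 29.77
tcp_pos: [541.5, 41.6, 113.0]
ee_rot: [-180.0, 0.0, 85.0]
ft_force: [0.3, 0.3, -4.4]
gripper_width: 0.559
finger_force: 63.6
time_s: 30.1
tcp_pos: [543.7, 41.5, 108.2]
ee_rot: [179.8, -0.0, 85.0]
ft_force: [-0.7, -0.2, 4.0]
gripper_width: 0.563
finger_force: 64.4
now [543.7  41.5 108.2] [179.8  -0.   85. ] shift cm [ 0.  -0.1  0. ] turn 0.0
```

Seated at exactly the expected height with contact force. Release, rise, and go over B.

```bash
python3 -m jog '[[0.4,0,0,0,0],[0.4,0,0,0,0],[0.4,0,0,0,0],[0.4,0,0,0,0],[0.4,0,0,-2,0],[0.4,0,0,-2,0],[0.4,0,0,-2,0],[0.4,0,0,-2,0],[0.4,0,0,-2,0],[0.4,0,0,-2,0],[0.4,0,0,-2,0],[0.4,0,0,0,0]]'
python3 -c "
from h import *
shot('wrist','w8');go(455,-290,200,0)"
python3 -m jog '[[0.4,-2.5,0,0,7.1],[0.4,-2.5,0,0,7.1],[0.4,0,0,0,7.1],[0.4,0,0,0,7.1],[0.4,0,0,0,7.1],[0.4,0,0,0,7.1],[0.4,0,0,0,7.1],[0.4,0,0,0,7.1],[0.4,0,0,0,7.1],[0.4,0,0,0,7.1],[0.4,0,0,0,7.1],[0.4,0,0,0,7.1]]' >/dev/null
python3 -m jog '[[0.6,-0.6,2.9,0,0],[0.6,-0.6,2.9,0,0],[0.6,-0.6,2.9,0,0],[0.6,-0.6,2.9,0,0],[0.6,-0.6,2.9,0,0],[0.6,-0.6,2.9,0,0],[0.6,-0.6,2.9,0,0],[0.6,-0.6,2.9,0,0],[0.6,-0.6,2.9,0,0],[0.6,-0.6,2,0,0],[0.6,0,0,0,0],[0.6,0,0,0,0]]'
python3 -c "
from h import *
shot('wrist','w9');blobs('w9');go(510,-293,15,0)"
```

```text
time_s: 31.1
tcp_pos: [544.7, 41.7, 251.0]
ee_rot: [179.5, -0.0, 85.0]
ft_force: [1.8, -0.0, -0.4]
gripper_width: 0.698
finger_force: 0.0
now [543.5  41.7 248.8] [179.7  -0.   85. ] shift cm [-8.8 33.2  4.9] turn 85.0
time_s: 33.15
tcp_pos: [472.1, -288.8, 244.4]
ee_rot: [-179.9, 0.1, -0.3]
ft_force: [0.2, 0.4, 0.8]
gripper_width: 0.799
finger_force: 0.0
blob [336.6 110.7] xy [ 522.9 -377. ] size 37.50874843758025 57.09741539609155 yaw -2.9355089143990654
blob [255.8 120.8] xy [ 513.3 -292.8] size 51.03234734842801 38.03959757623985 yaw 0.8929741889512002
now [ 472.4 -287.9  244.6] [-179.9    0.1   -0.3] shift cm [ 3.8  0.5 23. ] turn -0.3
```

B is undisturbed at (512,-293), yaw 0. Grasp it.

```bash
python3 -m jog '[[0.6,1.3,0.2,1,0],[0.6,1.3,0.2,2,0],[0.6,1.3,0.1,2,0],[0.6,0,0,3,0],[0.6,0,0,3,0],[0.6,0,0,3,0],[0.6,0,0,3,0],[0.6,0,0,2,0],[0.6,0,0,1,0],[0.6,0,0,0,0],[0.6,0,0,0,0]]'
python3 -c "
from h import *
go(511.5,-293,13,0)"
```

```text
time_s: 34.12
tcp_pos: [512.5, -292.7, 46.1]
ee_rot: [-180.0, 0.0, -0.1]
ft_force: [0.6, -0.6, 0.3]
gripper_width: 0.799
finger_force: 0.0
now [ 512.5 -292.7   46.1] [-180.     0.    -0.1] shift cm [-0.1  0.   3.3] turn -0.1
```

```bash
python3 -m jog '[[0.6,-0.1,0,1.3,0],[0.6,0,0,1,0],[0.6,0,0,1,0],[0.6,0,0,0,0],[0.6,0,0,0,0],[-1,0,0,0,0],[-1,0,0,0,0],[-1,0,0,0,0],[-1,0,0,0,0],[-1,0,0,0,0],[-1,0,0,0,0]]'
python3 -m jog '[[-1,0,0,-0.5,0],[-1,0,0,-2,0],[-1,0,0,-2,0],[-1,0,0,-2,0],[-1,0,0,-2,0],[-1,0,0,-3,0],[-1,0,0,-3,0],[-1,0,0,-3,0],[-1,0,0,-3,0],[-1,0,0,-3,0],[-1,0,0,0,0]]'
python3 -m jog '[[-1,0,0,0,-7.1],[-1,0,0,0,-7.1],[-1,0,0,0,-7.1],[-1,0,0,0,-7.1],[-1,0,0,0,-7.1],[-1,0,0,0,-7.1],[-1,0,0,0,-7.1],[-1,0,0,0,-7.1],[-1,0,0,0,-7.1],[-1,0,0,0,-7.1],[-1,0,0,0,-7.1],[-1,0,0,0,-7]]' >/dev/null
python3 -c "
from h import *
go(547,96,250,85)"
```

```text
time_s: 35.03
tcp_pos: [512.0, -294.2, 14.1]
ee_rot: [179.9, -0.1, -0.2]
ft_force: [-0.7, -0.9, 2.5]
gripper_width: 0.564
finger_force: 63.4
time_s: 35.95
tcp_pos: [514.2, -295.5, 254.8]
ee_rot: [179.7, -0.5, -0.2]
ft_force: [1.5, -0.9, -2.1]
gripper_width: 0.564
finger_force: 63.7
now [ 509.7 -292.5  245.2] [-179.7   -0.2   85.3] shift cm [39.   0.3 -0.5] turn 0.3
```

```bash
python3 -m jog '[[-1,3,0,0,0],[-1,3,0,0,0],[-1,3,0,0,0],[-1,3,0,0,0],[-1,3,0,0,0],[-1,3,0,0,0],[-1,3,0,0,0],[-1,3,0,0,0],[-1,3,0,0,0],[-1,3,0,0,0],[-1,3,0,0,0],[-1,3,0,0,0]]' >/dev/null
python3 -m jog '[[-1,3,0,0,0],[-1,0,0,0,0],[-1,0,0,0,0],[-1,0,0,0,0],[-1,0,0,0,0]]'
python3 -c "
from h import *
go(547,96,250,85);shot('wrist','w10')
a=cv2.imread('pics/w7_raw.png',0);b=cv2.imread('pics/w10_raw.png',0)
for im in (a,b): print([int(x) for x in im[225:330,205:300].mean(1)])
"
```

```text
time_s: 38.37
tcp_pos: [545.0, 93.9, 246.9]
ee_rot: [-179.9, 0.1, 84.9]
ft_force: [0.4, -0.1, -3.4]
gripper_width: 0.565
finger_force: 63.7
now [545.   93.9 246.9] [-179.9    0.1   84.9] shift cm [ 0.2  0.2 -0.3] turn -0.1
[107, 104, 106, 107, 107, 106, 107, 105, 104, 102, 100, 123, 182, 182, 180, 180, 168, 161, 149, 137, 128, 128, 129, 129, 128, 125, 80, 57, 56, 57, 58, 57, 55, 58, 60, 60, 59, 58, 58, 66, 68, 66, 66, 67, 67, 66, 66, 66, 66, 66, 66, 65, 65, 65, 64, 63, 64, 65, 66, 66, 67, 68, 68, 68, 68, 68, 67, 66, 66, 66, 66, 65, 65, 66, 66, 64, 62, 125, 128, 125, 125, 125, 124, 125, 124, 124, 125, 125, 125, 128, 117, 68, 56, 58, 59, 59, 59, 58, 59, 59, 59, 60, 59, 57, 56]
[180, 180, 180, 180, 180, 180, 180, 180, 180, 181, 185, 142, 91, 77, 78, 76, 71, 67, 60, 58, 60, 60, 59, 58, 57, 58, 65, 66, 67, 67, 67, 67, 70, 70, 70, 69, 70, 70, 69, 69, 69, 68, 66, 67, 69, 70, 70, 71, 72, 69, 68, 68, 68, 67, 67, 66, 66, 66, 66, 66, 66, 67, 65, 61, 119, 129, 126, 125, 125, 125, 125, 125, 125, 125, 125, 125, 127, 135, 79, 33, 30, 34, 34, 34, 35, 35, 36, 36, 38, 38, 39, 40, 39, 39, 39, 39, 39, 39, 39, 39, 39, 39, 39, 39, 39]
```

View pics/w10.png

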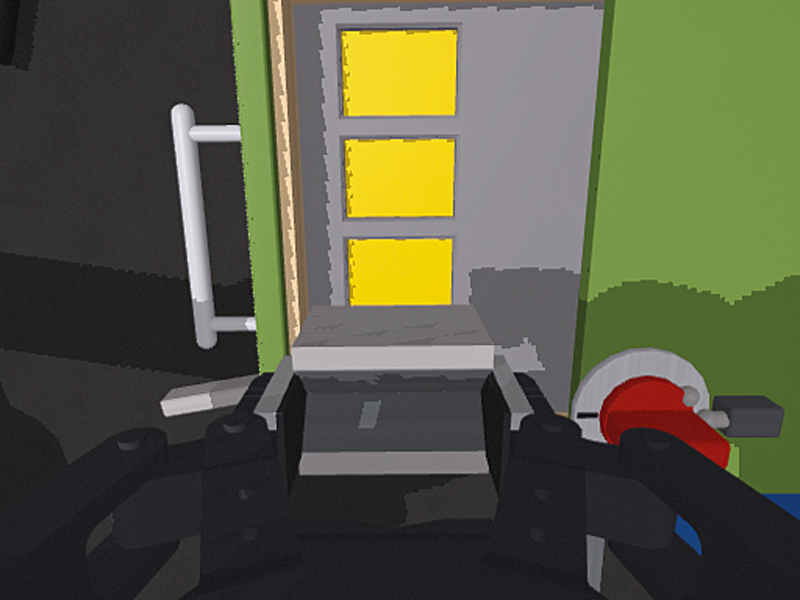

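Held block B's top face spans (295,346) to (495,346) and (299,473) to (487,473). Pocket 1 is just ahead of it.

Run:
```python
from h import *
b=rect("w10",[(295,346),(495,346),(487,473),(299,473)],268.8)
o=ctrl.get_obs();t=o['tcp_pos'];a=np.radians(85);d=b-t;dx,dy=np.cos(a)*d[0]+np.sin(a)*d[1],np.sin(a)*d[0]-np.cos(a)*d[1];print("tool off",dx,dy)
p=np.array([547.0,90.6]);g=p-dx*np.array([np.cos(a),np.sin(a)])-dy*np.array([np.sin(a),-np.cos(a)]);print(g);go(*g,107.1,85)
```

```text
[545.7  94.8 268.8] sides [36.0, 49.5, 36.0, 49.9]
tool off 1.1152163406380953 0.3025525412417632
[546.6  89.5]
now [545.3  93.7 247.3] [-179.9    0.    84.8] shift cm [-0.4  0.2 14. ] turn -0.2
```

```bash
python3 -m jog '[[-1,-0.4,0.2,0,-0.2],[-1,0,0,1.8,0],[-1,0,0,1.8,0],[-1,0,0,1.8,0],[-1,0,0,1.8,0],[-1,0,0,1.8,0],[-1,0,0,1.5,0],[-1,0,0,0.5,0],[-1,0,0,0,0],[-1,0,0,0,0],[-1,0,0,0,0]]'
python3 -c "
from h import *
go(546.6,89.5,107.1,85)"
```

```text
time_s: 39.33
tcp_pos: [548.8, 90.4, 139.7]
ee_rot: [179.8, -0.0, 85.1]
ft_force: [-0.4, 0.1, -3.6]
gripper_width: 0.567
finger_force: 63.6
now [548.8  90.4 139.7] [179.8  -0.   85.1] shift cm [-0.1 -0.2  3.3] turn 0.1
```

```bash
python3 -m jog '[[-1,-0.1,-0.15,1,0],[-1,0,0,0.8,0],[-1,0,0,0.5,0],[-1,0,0,0.2,0],[-1,0,0,0,0],[-1,0,0,0,0]]'
python3 -m jog '[[-1,0,0,0.3,0],[-1,0,0,0.3,0],[-1,0,0,0.2,0],[-1,0,0,0,0],[-1,0,0,0,0]]'
```

```text
time_s: 39.83
tcp_pos: [545.8, 89.8, 113.0]
ee_rot: [-180.0, 0.0, 85.1]
ft_force: [-1.1, 0.1, -3.2]
gripper_width: 0.563
finger_force: 63.6
time_s: 40.25
tcp_pos: [547.9, 89.8, 107.1]
ee_rot: [179.8, -0.0, 85.1]
ft_force: [0.8, -0.9, 5.3]
gripper_width: 0.561
finger_force: 66.5
```

B is seated at its expected height (107.1). Now C.

```bash
python3 -m jog '[[0.4,0,0,0,0],[0.4,0,0,0,0],[0.4,0,0,0,0],[0.4,0,0,0,0],[0.4,0,0,-2,0],[0.4,0,0,-2,0],[0.4,0,0,-2,0],[0.4,0,0,-2,0],[0.4,0,0,-2,0],[0.4,0,0,-2,0],[0.4,0,0,-2,0],[0.4,0,0,0,0]]'
python3 -m jog '[[0.4,-3,0,0,7.1],[0.4,-2.5,0,0,7.1],[0.4,0,0,0,7.1],[0.4,0,0,0,7.1],[0.4,0,0,0,7.1],[0.4,0,0,0,7.1],[0.4,0,0,0,7.1],[0.4,0,0,0,7.1],[0.4,0,0,0,7.1],[0.4,0,0,0,7.1],[0.4,0,0,0,7.1],[0.4,0,0,0,7.1]]' >/dev/null
python3 -m jog '[[0.6,-0.5,3.2,0,3],[0.6,-0.5,3.2,0,0],[0.6,-0.5,3.2,0,0],[0.6,-0.5,3.2,0,0],[0.6,-0.5,3.2,0,0],[0.6,-0.5,3.2,0,0],[0.6,-0.5,3.2,0,0],[0.6,-0.5,3.2,0,0],[0.6,-0.5,3.2,0,0],[0.6,-0.5,3.2,0,0],[0.6,-0.5,3.2,0,0],[0.6,-0.5,3.2,0,0]]'
python3 -m jog '[[0.6,0,3,0,0],[0.6,0,0,0,0],[0.6,0,0,0,0],[0.6,0,0,0,0]]'
python3 -c "
from h import *
shot('wrist','w11');blobs('w11');go(520.5,-380,13,-2.7)"
```

```text
time_s: 41.25
tcp_pos: [548.8, 90.1, 249.9]
ee_rot: [179.5, -0.1, 85.1]
ft_force: [0.6, 0.7, -0.1]
gripper_width: 0.696
finger_force: 0.0
time_s: 43.25
tcp_pos: [458.2, -346.1, 243.8]
ee_rot: [-179.9, 0.1, -3.1]
ft_force: [0.7, -0.7, 0.4]
gripper_width: 0.796
finger_force: 0.0
time_s: 43.58
tcp_pos: [457.1, -374.2, 243.9]
ee_rot: [-179.9, 0.1, -3.1]
ft_force: [1.0, 0.6, 0.9]
gripper_width: 0.803
finger_force: 0.0
blob [492.  102.8] xy [ 526.3 -604.8] size 63.54207987487093 96.29904271696246 yaw -81.63494350342216
blob [253.4  96.4] xy [ 522.6 -379.1] size 50.04631032277974 36.261545139523946 yaw -3.1096415661409083
now [ 457.3 -373.8  244.2] [-179.9    0.1   -3.1] shift cm [ 6.3  0.3 23.1] turn -0.4
```

C is at (522,-379), yaw -3.1, undisturbed.

```bash
python3 -m jog '[[0.6,1.7,0.1,1,0],[0.6,1.6,0.1,2,0],[0.6,1.6,0,2,0],[0.6,1.6,0,3,0],[0.6,0,0,3,0],[0.6,0,0,3,0],[0.6,0,0,3,0],[0.6,0,0,2,0],[0.6,0,0,1,0],[0.6,0,0,0,0],[0.6,0,0,0,0],[0.6,0,0,0,0]]'
python3 -c "
from h import *
go(522,-379.3,13,-3.1)"
```

```text
time_s: 44.63
tcp_pos: [523.9, -381.1, 47.3]
ee_rot: [179.9, -0.2, -3.1]
ft_force: [-0.1, 0.1, 0.9]
gripper_width: 0.798
finger_force: 0.0
now [ 523.9 -381.1   47.3] [179.9  -0.2  -3.1] shift cm [-0.2 -0.2  3.4] turn 0.0
```

```bash
python3 -m jog '[[0.6,-0.1,-0.1,1.3,0],[0.6,0,0,1,0],[0.6,0,0,1.1,0],[0.6,0,0,0,0],[0.6,0,0,0,0],[-1,0,0,0,0],[-1,0,0,0,0],[-1,0,0,0,0],[-1,0,0,0,0],[-1,0,0,0,0],[-1,0,0,0,0]]'
python3 -m jog '[[-1,0,0,-0.5,0],[-1,0,0,-2,0],[-1,0,0,-2,0],[-1,0,0,-2,0],[-1,0,0,-2,0],[-1,0,0,-3,0],[-1,0,0,-3,0],[-1,0,0,-3,0],[-1,0,0,-3,0],[-1,0,0,-3,0],[-1,0,0,0,0]]' >/dev/null
python3 -m jog '[[-1,0,0,0,-7.1],[-1,0,0,0,-7.1],[-1,0,0,0,-7.1],[-1,0,0,0,-7.1],[-1,0,0,0,-7.1],[-1,0,0,0,-7.1],[-1,0,0,0,-7.1],[-1,0,0,0,-7.1],[-1,0,0,0,-7.1],[-1,0,0,0,-7.1],[-1,0,0,0,-7.1],[-1,0,0,0,-7.1]]' >/dev/null
python3 -m jog '[[-1,0,0,0,-3],[-1,0,0,0,0],[-1,0,0,0,0]]'
python3 -c "
from h import *
go(552,145,250,85)"
```

```text
time_s: 45.55
tcp_pos: [522.0, -379.9, 11.9]
ee_rot: [180.0, -0.1, -3.1]
ft_force: [0.2, -0.8, 1.6]
gripper_width: 0.564
finger_force: 64.1
time_s: 47.72
tcp_pos: [520.3, -378.5, 243.5]
ee_rot: [-179.8, -0.1, 85.0]
ft_force: [-0.6, 0.3, -5.7]
gripper_width: 0.563
finger_force: 63.5
now [ 520.3 -378.5  243.5] [-179.8   -0.1   85. ] shift cm [52.4 -1.4 -0.7] turn 0.0
```

```bash
python3 -m jog '[[-1,3,-0.1,0,0],[-1,3,-0.1,0,0],[-1,3,-0.1,0,0],[-1,3,-0.1,0,0],[-1,3,-0.1,0,0],[-1,3,-0.1,0,0],[-1,3,-0.1,0,0],[-1,3,-0.1,0,0],[-1,3,-0.1,0,0],[-1,3,-0.1,0,0],[-1,3,0,0,0],[-1,3,0,0,0]]' >/dev/null
python3 -m jog '[[-1,3,0,0,0],[-1,3,0,0,0],[-1,3,0,0,0],[-1,3,0,0,0],[-1,3,0,0,0],[-1,1,0,0,0],[-1,0,0,0,0],[-1,0,0,0,0],[-1,0,0,0,0],[-1,0,0,0,0]]'
python3 - <<'E'
from h import *
go(552,145,250,85);shot('wrist','w12')
a=cv2.imread('pics/w10_raw.png',0);b=cv2.imread('pics/w12_raw.png',0)
print([int(x) for x in b[205:330,205:300].mean(1)])
for im in (a,b):
  for r in (298,225): print([int(x) for x in im[r-2:r+3,180:330].mean(0)])
E
```

```text
time_s: 49.55
tcp_pos: [555.6, 138.2, 245.9]
ee_rot: [-180.0, 0.0, 85.0]
ft_force: [0.5, 0.2, -4.7]
gripper_width: 0.565
finger_force: 63.5
now [555.6 138.2 245.9] [-180.    0.   85.] shift cm [ 0.7 -0.4 -0.4] turn 0.0
[112, 112, 112, 112, 112, 111, 110, 109, 112, 110, 108, 108, 109, 110, 110, 109, 108, 108, 106, 96, 185, 186, 182, 182, 182, 182, 182, 182, 182, 182, 182, 182, 182, 186, 178, 116, 81, 78, 75, 68, 63, 61, 57, 58, 60, 60, 59, 59, 58, 64, 70, 69, 69, 70, 70, 70, 69, 69, 69, 69, 69, 69, 68, 68, 68, 68, 66, 66, 67, 68, 68, 69, 70, 70, 70, 69, 69, 68, 68, 67, 67, 67, 67, 67, 67, 67, 66, 60, 112, 131, 128, 127, 127, 127, 127, 127, 127, 127, 127, 127, 127, 127, 126, 125, 125, 124, 121, 114, 112, 112, 112, 113, 116, 119, 120, 121, 121, 119, 118, 116, 150, 157, 156, 156, 161]
[36, 36, 36, 25, 21, 24, 22, 24, 21, 20, 23, 81, 135, 127, 125, 125, 124, 124, 125, 124, 124, 125, 125, 124, 125, 125, 124, 125, 125, 124, 125, 125, 124, 125, 125, 124, 125, 125, 125, 125, 124, 125, 125, 124, 125, 125, 124, 125, 125, 125, 124, 124, 125, 125, 125, 125, 125, 124, 125, 124, 125, 124, 125, 124,
[... 1934 characters left out ...]
 151, 151, 148, 149, 149, 151, 151, 152, 148, 149, 149, 152, 152, 149, 149, 150, 149, 152, 151, 152, 151, 152, 151, 152, 151, 152, 152, 152, 152, 152, 152, 151, 152, 151, 151, 152, 151, 152, 151, 151, 152, 152, 151, 152, 152, 151, 152, 151, 151, 151, 152, 151, 151, 152, 151, 151, 151, 151, 151, 151, 148, 149, 150, 152, 152, 152, 149, 149, 149, 152, 152, 149, 150, 149, 152, 152, 151, 149, 150, 149, 151, 152, 151, 152, 152, 152, 151, 151, 151, 152, 151, 151, 151, 151, 152, 151, 151, 151, 151, 152, 151, 152, 152, 151, 152, 151, 152, 151, 151, 152, 152, 151, 152, 156, 156, 156, 156, 156, 156, 154, 156, 157, 156, 156, 154, 153, 158, 163, 136, 138, 140, 140, 129, 134, 134, 133, 133, 145, 144, 144]
```

Run:
```python
from h import *
b=rect("w12",[(295,351),(495.5,351),(487,480),(298,480)],270)
o=ctrl.get_obs();t=o['tcp_pos'];a=np.radians(85);d=b-t;dx,dy=np.cos(a)*d[0]+np.sin(a)*d[1],np.sin(a)*d[0]-np.cos(a)*d[1];print("tool off",dx,dy)
p=np.array([551.6,144.9]);g=p-dx*np.array([np.cos(a),np.sin(a)])-dy*np.array([np.sin(a),-np.cos(a)]);print(g);go(*g,104.9,85)
```

```text
[556.2 138.6 270. ] sides [36.1, 48.9, 36.1, 49.5]
tool off 0.4816872542502358 0.41151645671968107
[551.1 144.5]
now [555.7 138.2 246.1] [-180.    0.   85.] shift cm [ 0.6 -0.5 14.1] turn 0.0
```

```bash
python3 -m jog '[[-1,0.6,-0.5,0,0],[-1,0,0,1.8,0],[-1,0,0,1.8,0],[-1,0,0,1.8,0],[-1,0,0,1.8,0],[-1,0,0,1.8,0],[-1,0,0,1.5,0],[-1,0,0,0.5,0],[-1,0,0,0,0],[-1,0,0,0,0],[-1,0,0,0,0],[-1,0,0,0,0]]'
python3 -c "
from h import *
go(551.1,144.5,104.9,85)"
```

```text
time_s: 50.6
tcp_pos: [552.7, 146.1, 137.9]
ee_rot: [179.8, -0.1, 85.1]
ft_force: [-0.7, 0.3, -3.6]
gripper_width: 0.566
finger_force: 63.5
now [552.7 146.1 137.9] [179.8  -0.1  85.1] shift cm [-0.2 -0.1  3.3] turn 0.1
```

```bash
python3 -m jog '[[-1,-0.15,-0.1,1,0],[-1,0,0,0.8,0],[-1,0,0,0.5,0],[-1,0,0,0.2,0],[-1,0,0,0,0],[-1,0,0,0,0]]'
python3 -m jog '[[-1,0,0,0.3,0],[-1,0,0,0.3,0],[-1,0,0,0.2,0],[-1,0,0,0,0],[-1,0,0,0,0]]'
```

```text
time_s: 51.1
tcp_pos: [550.0, 144.5, 110.8]
ee_rot: [-180.0, 0.0, 85.1]
ft_force: [-0.5, 0.9, -4.3]
gripper_width: 0.566
finger_force: 63.5
time_s: 51.52
tcp_pos: [551.8, 144.5, 104.9]
ee_rot: [179.8, -0.0, 85.1]
ft_force: [-0.1, -1.7, 3.5]
gripper_width: 0.564
finger_force: 64.4
```

All three are seated. Release, and view the drawer from the square-on pose.

```bash
python3 -m jog '[[0.4,0,0,0,0],[0.4,0,0,0,0],[0.4,0,0,0,0],[0.4,0,0,0,0],[0.4,0,0,-2,0],[0.4,0,0,-2,0],[0.4,0,0,-2,0],[0.4,0,0,-3,0],[0.4,0,0,-3,0],[0.4,0,0,-3,0],[0.4,0,0,-3,0],[0.4,0,0,-3,0]]'
python3 -m jog '[[0.4,0,-1.7,0,7.1],[0.4,0,0,0,7.1],[0.4,0,0,0,7.1],[0.4,0,0,0,7.1],[0.4,0,0,0,7.1],[0.4,0,0,0,7.1],[0.4,0,0,0,7.1],[0.4,0,0,0,7.1],[0.4,0,0,0,7.1],[0.4,0,0,0,7.1],[0.4,0,0,0,7.1],[0.4,0,0,0,7.1]]' >/dev/null
python3 -m jog '[[-1,-2,1,0,4.9],[-1,-2,1,0,0],[-1,-1.7,1,0,0],[-1,0,1,0,0],[-1,0,1,0,0],[-1,0,0,0,0],[-1,0,0,0,0],[-1,0,0,0,0]]'
python3 -c "
from h import *
shot('wrist','w13');p=np.array([439.5,126.]);u=np.array([.996,-.087]);go(*(p-40*u),200,-5)"
```

```text
time_s: 52.52
tcp_pos: [549.9, 144.5, 314.6]
ee_rot: [-180.0, -0.0, 85.1]
ft_force: [-0.4, 0.4, -0.2]
gripper_width: 0.696
finger_force: 0.0
time_s: 54.18
tcp_pos: [473.8, 99.3, 313.4]
ee_rot: [-180.0, -0.0, -5.0]
ft_force: [0.3, 0.1, -0.1]
gripper_width: 0.001
finger_force: 0.0
now [473.7  99.5 313.3] [-180.   -0.   -5.] shift cm [-7.6 -2.4 11.3] turn -0.0
```

View pics/w13.png

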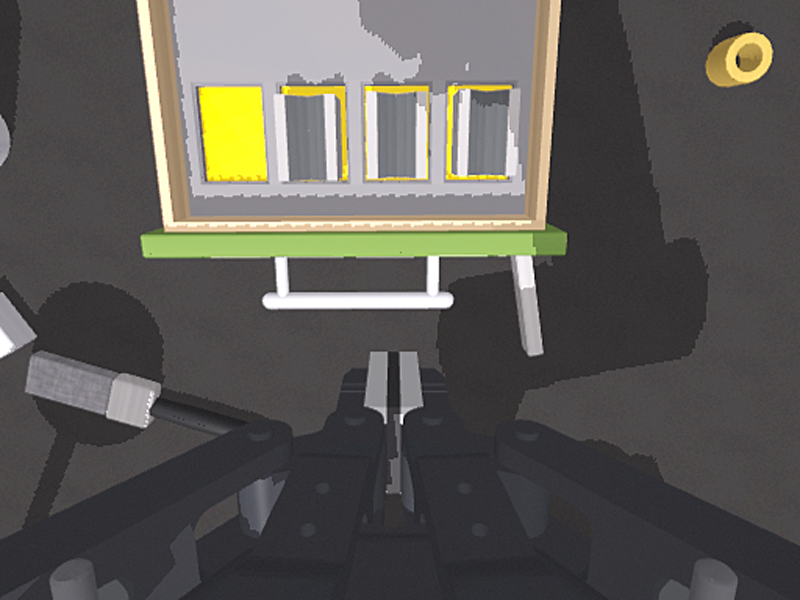

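All three blocks sit flat in pockets 0–2 with grooves up: (484,135), (397,135) and (308,137). Now push the drawer shut by the handle bar with closed fingers.

```bash
python3 -m jog '[[-1,-1.9,-0.6,0,0],[-1,-1.9,-0.6,0,0],[-1,-1.9,-0.6,0,0],[-1,-1.9,-0.6,0,0],[-1,0,0,3,0],[-1,0,0,3,0],[-1,0,0,3,0],[-1,0,0,3,0],[-1,0,0,3,0],[-1,0,0,3,0],[-1,0,0,2.8,0],[-1,0,0,0,0]]'
python3 -m jog '[[-1,0.5,0,0,0],[-1,0.5,0,0,0],[-1,0.5,0,0,0],[-1,0.5,0,0,0],[-1,0.5,0,0,0],[-1,0.8,0,0,0],[-1,0.8,0,0,0],[-1,0.8,0,0,0],[-1,0.8,0,0,0],[-1,0.8,0,0,0],[-1,0.8,0,0,0],[-1,0.8,0,0,0]]'
python3 -m jog '[[-1,0.8,0,0,0],[-1,0.8,0,0,0],[-1,0.8,0,0,0],[-1,0.8,0,0,0],[-1,0.8,0,0,0],[-1,0.8,0,0,0],[-1,0.5,0,0,0],[-1,0.5,0,0,0],[-1,0.3,0,0,0],[-1,0,0,0,0]]'
```

```text
time_s: 55.23
tcp_pos: [394.5, 129.1, 100.2]
ee_rot: [179.8, 0.7, -5.0]
ft_force: [-0.8, -1.5, -0.6]
gripper_width: -0.002
finger_force: 0.0
time_s: 56.23
tcp_pos: [480.8, 122.7, 105.1]
ee_rot: [-180.0, 0.0, -5.0]
ft_force: [-1.6, 0.5, 2.1]
gripper_width: 0.0
finger_force: 0.7
time_s: 57.07
tcp_pos: [541.8, 117.3, 105.4]
ee_rot: [180.0, -0.1, -5.0]
ft_force: [-0.4, -0.3, 0.3]
gripper_width: 0.0
finger_force: 0.0
```

```bash
python3 -m jog '[[-1,0.3,0,0,0],[-1,0.3,0,0,0],[-1,0.3,0,0,0],[-1,0.3,0,0,0],[-1,0.3,0,0,0],[-1,0.3,0,0,0],[-1,0.3,0,0,0],[-1,0.3,0,0,0],[-1,0,0,0,0]]'
for i in 1 2; do python3 -m jog '[[-1,0.3,0,0,0],[-1,0,0,0,0],[-1,0,0,0,0]]'|sed -n '2p;4p'; done
```

```text
time_s: 57.82
tcp_pos: [565.9, 115.4, 105.5]
ee_rot: [-180.0, -0.1, -5.0]
ft_force: [-0.3, 0.4, 0.7]
gripper_width: -0.0
finger_force: 0.0
tcp_pos: [568.4, 115.2, 105.6]
ft_force: [0.4, -0.4, -0.3]
tcp_pos: [571.2, 114.9, 105.5]
ft_force: [0.1, -0.9, -0.0]
```

```bash
for i in 1 2 3; do python3 -m jog '[[-1,0.25,0,0,0],[-1,0,0,0,0],[-1,0,0,0,0]]'|sed -n '2p;4p'; done
```

```text
tcp_pos: [572.6, 114.7, 105.1]
ft_force: [-2.1, 1.7, 1.8]
tcp_pos: [572.6, 114.7, 104.8]
ft_force: [-7.4, 0.5, 4.8]
tcp_pos: [572.7, 114.6, 104.5]
ft_force: [-13.0, 2.1, 7.9]
```

Drawer shut: it stopped at the predicted position and the force rose. Back off, rise, and measure the knob.

```bash
python3 -m jog '[[-1,-1,0,0,0],[-1,-2,0,0,0],[-1,-1.5,0,0,0],[-0.4,0,0,-3,0],[-0.4,0,0,-3,0],[-0.4,0,0,-3,0],[-0.4,0,0,-3,0],[-0.4,0,0,-3,0],[-0.4,0,0,-2,0],[-0.4,0,0,-1,0],[-0.4,0,0,0,0]]' >/dev/null
python3 -m jog '[[-0.4,1.4,1.5,0,0],[-0.4,1.4,1.5,0,0],[-0.4,1.4,1.5,0,0],[-0.4,1.4,1.5,0,0],[-0.4,1.4,1.5,0,0],[-0.4,1.4,1,0,0],[-0.4,0,0,0,0],[-0.4,0,0,0,0],[-0.4,0,0,0,0]]'
cat >> h.py <<'E'
def knob(f):
    c=ld(f);im=cv2.imread(f"pics/{f}_raw.png");h=cv2.cvtColor(im,cv2.COLOR_BGR2HSV)
    m=cv2.inRange(h,(0,150,60),(8,255,255))|cv2.inRange(h,(172,150,60),(180,255,255))
    v=np.where(m>0,h[:,:,2],0);print("V hist",np.bincount((h[:,:,2][m>0]//20),minlength=13),"bbox",cv2.boundingRect(m))
    # white disc
    w=cv2.inRange(h,(0,0,120),(180,50,255));n,l,st,ce=cv2.connectedComponentsWithStats(w|m)
    x,y,ww,hh=cv2.boundingRect(m);i=np.bincount(l[y:y+hh,x:x+ww].ravel(),minlength=n)[1:].argmax()+1
    print("disc+knob",st[i]);return m
E
python3 - <<'E'
from h import *
shot('wrist','w14');m=knob('w14');c=ld('w14')
r=cv2.minAreaRect(np.argwhere(m>0)[:,::-1].astype(np.float32));print(r)
for z in (155,194):
    q=np.array([ray(c,p,z) for p in cv2.boxPoints(r)]);print(z,q.mean(0),np.linalg.norm(q[1]-q[0]),np.linalg.norm(q[2]-q[1]))
im=cv2.imread('pics/w14_raw.png');h=cv2.cvtColor(im,cv2.COLOR_BGR2HSV);x,y,w,hh=cv2.boundingRect(m)
sub=slice(y-6,y+hh+6,2),slice(x-8,x+w+8,2)
H,S,V=[h[:,:,i][sub] for i in range(3)]
for a,b,e in zip(H,S,V): print(''.join(('r' if v<110 else 'R' if v<200 else '#') if s>150 and (hh_<8 or hh_>172) else ('g' if 35<hh_<60 and s>90 else 'w' if v>110 else '.') for hh_,s,v in zip(a,b,e)))
print(ctrl.get_obs()['joints'],ctrl.get_obs()['tcp_pos'])
E
```

```text
time_s: 60.73
tcp_pos: [608.4, 26.6, 283.4]
ee_rot: [-180.0, 0.2, -5.0]
ft_force: [0.4, -0.3, -0.8]
gripper_width: 0.299
finger_force: 0.0
V hist [   0    0    0    0    0    0    0    0   24   38  333  674 1310] bbox (222, 84, 56, 61)
disc+knob [ 207   61   86   94 5793]
((249.75001525878906, 112.24999237060547), (55.154327392578125, 55.86143493652344), 45.0)
155 [661.6  23.1 155. ] 43.26838947030429 42.65335612137869
194 [663.5  22.7 194. ] 37.0476638006495 36.52105421300074
ggggwwwwwwwwwwwwwwwwwwwwwwwwwwwwwggg
gggwwwwwwwwwwwwwwwwwwwwwwwwwwwwwwwgg
ggwwwwwwwwwwwwwwwwwwwwwwwwwwwwwwwwwg
gwwwwwwwwwwwwww#######wwwwwwwwwwwwww
gwwwwwwwwwwwwR##########wwwwwwwwwwww
wwwwwwwwwwwwwR###########wwwwwwwwwww
wwwwwwwwwwwwwR#############wwwwwwwww
wwwwwwwwwwww#R##############wwwwwwww
wwwwwwww#ww##R###############wwwwwww
wwwwwww######R################wwwwww
wwwwww#######R################wwwwww
wwwwww#######R#################wwwww
wwwww########R#################wwwww
wwwww########R##################wwww
wwwww########R##################wwww
wwwww########R##################wwww
wwwww########R##################wwww
wwww#########R##################wwww
wwwww########R##################wwww
wwwww########R##################wwww
wwwww########R##################wwww
wwwww########R#################wwwww
wwwww########R###www###########wwwww
wwwwww#######R###ww############wwwww
wwwwww###########www##########wwwwww
wwwwwww##########www##########wwwwww
wwwwwwww#########www###R#####wwwwwww
wwwwwwww#########www########wwwwwwww
wwwwwwwwww#######www#######wwwwwwwww
gwwwwwwwwww######www######wwwwwwwwww
ggwwwwwwwwwww####www####wwwwwwwwwwwg
ggwwwwwwwwwwww###www###wwwwwwwwwwwgg
gggwwwwwwwwwww###www###wwwwwwwwwwwgg
ggggwwwwwwwwwww##www##wwwwwwwwwwwggg
gggggwwwwwwwwwwwww.wwwwwwwwwwwwggggg
gggggggwwwwwwwwwww.wwwwwwwwwwwgggggg
ggggggggwwwwwwwwww.wwwwwwwwwgggggggg
[-1.6 13.5 92.6  0.  74.  93.4] [608.5  26.8 283.9]
```

The red disc is centred at about (662,23), with the bar along cabinet x and its index line central. A 69° clockwise turn from here would bring joint 6 near its limit, so I'll do a half turn first.

```bash
python3 -m jog '[[-0.4,0,0,0,-7.1],[-0.4,0,0,0,-7.1],[-0.4,0,0,0,-7.1],[-0.4,0,0,0,-7.1],[-0.4,0,0,0,-7.1],[-0.4,0,0,0,-7.1],[-0.4,0,0,0,-7.1],[-0.4,0,0,0,-7.1],[-0.4,0,0,0,-7.1],[-0.4,0,0,0,-7.1],[-0.4,0,0,0,-7.1],[-0.4,0,0,0,-7.1]]' >/dev/null
python3 -m jog '[[-0.4,0,0,0,-7.1],[-0.4,0,0,0,-7.1],[-0.4,0,0,0,-7.1],[-0.4,0,0,0,-7.1],[-0.4,0,0,0,-7.1],[-0.4,0,0,0,-7.1],[-0.4,0,0,0,-7.1],[-0.4,0,0,0,-7.1],[-0.4,0,0,0,-7.1],[-0.4,0,0,0,-7.1],[-0.4,0,0,0,-7.1],[-0.4,0,0,0,-7.1]]' >/dev/null
python3 -m jog '[[-0.4,0,0,0,-4.8],[-0.4,0,0,0,-4.8],[-0.4,-1.3,0,0,0],[-0.4,-1.3,0,0,0],[-0.4,-1.3,0,0,0],[-0.4,-1.4,0,0,0],[-0.4,0,0,1.5,0],[-0.4,0,0,1.5,0],[-0.4,0,0,1.5,0],[-0.4,0,0,0,0],[-0.4,0,0,0,0],[-0.4,0,0,0,0]]'
python3 -c "
from h import *
go(662,23,171,175);print(ctrl.get_obs()['joints']);shot('wrist','w15');m=knob('w15');c=ld('w15')
p=np.argwhere(m>0)[:,::-1]
x,y,w,h=cv2.boundingRect(m);print(ray(c,(x+w/2,y+h/2),160),ray(c,(x,y),160),ray(c,(x+w,y+h),160))"
```

```text
time_s: 63.78
tcp_pos: [662.5, 22.2, 241.1]
ee_rot: [180.0, 0.1, 175.1]
ft_force: [0.3, -0.4, -0.1]
gripper_width: 0.301
finger_force: 0.0
now [662.5  22.2 241.1] [180.    0.1 175.1] shift cm [0.1 0.1 7. ] turn 0.1
[ -1.8  21.3  87.6   0.   71.1 -86.9]
V hist [   0    0    0    0    0    0    1   15   81  384   79  377 2120] bbox (222, 163, 63, 77)
disc+knob [ 206  144  101  127 7423]
[668.5  22.9 160. ] [639.2   3.8 160. ] [699.8  43.3 160. ]
```

Laterally consistent (y=22.9). Descend, grip, and check.

```bash
python3 -m jog '[[-0.4,0,0.1,1.5,0],[-0.4,0,0,1.5,0],[-0.4,0,0,1.5,0],[-0.4,0,0,1,0],[-0.4,0,0,1,0],[-0.4,0,0,0.5,0],[-0.4,0,0,0,0],[-0.4,0,0,0,0]]'
python3 -m jog '[[-1,0,0,0,0],[-1,0,0,0,0],[-1,0,0,0,0],[-1,0,0,0,0],[-1,0,0,0,0],[-1,0,0,0,0]]'
```

```text
time_s: 64.5
tcp_pos: [662.8, 22.5, 170.6]
ee_rot: [180.0, 0.0, 175.0]
ft_force: [0.5, -0.1, -0.2]
gripper_width: 0.301
finger_force: 0.0
time_s: 65.0
tcp_pos: [663.3, 23.0, 171.5]
ee_rot: [180.0, 0.1, 175.0]
ft_force: [-0.1, 2.7, 4.7]
gripper_width: 0.147
finger_force: 60.3
```

Width matches the bar. Turn clockwise, gently.

```bash
python3 -m jog '[[-1,0,0,0,4],[-1,0,0,0,5],[-1,0,0,0,5],[-1,0,0,0,5],[-1,0,0,0,5],[-1,0,0,0,5],[-1,0,0,0,5],[-1,0,0,0,5],[-1,0,0,0,5],[-1,0,0,0,5],[-1,0,0,0,5],[-1,0,0,0,0]]'
python3 -c "
from h import *
print(ctrl.get_obs()['wrist_torque'])"
python3 -m jog '[[-1,0,0,0,4],[-1,0,0,0,4],[-1,0,0,0,3],[-1,0,0,0,0],[-1,0,0,0,0]]'
python3 -c "
from h import *
print(ctrl.get_obs()['wrist_torque'])"
python3 -m jog '[[-1,0,0,0,3],[-1,0,0,0,3],[-1,0,0,0,0],[-1,0,0,0,0]]'
python3 -c "
from h import *
print(ctrl.get_obs()['wrist_torque'])"
```

```text
time_s: 66.0
tcp_pos: [662.5, 21.8, 171.5]
ee_rot: [-180.0, 0.1, 120.9]
ft_force: [-1.8, 0.4, 5.0]
gripper_width: 0.148
finger_force: 60.6
[-0.   0.3 -0. ]
time_s: 66.42
tcp_pos: [662.3, 21.7, 171.5]
ee_rot: [-179.9, 0.1, 110.0]
ft_force: [-2.5, -0.9, 5.8]
gripper_width: 0.148
finger_force: 60.6
[-0.1  0.4 -0.1]
time_s: 66.75
tcp_pos: [662.2, 21.7, 171.5]
ee_rot: [-179.9, 0.1, 104.3]
ft_force: [-2.2, -0.3, 7.5]
gripper_width: 0.151
finger_force: 66.4
[0.1 0.5 1.3]
```

The end stop is reached (torque 1.3 N m at about 70°). Relieve, release, rise, and check the knob's bar direction numerically.

```bash
python3 -m jog '[[-1,0,0,0,-2],[-0.5,0,0,0,0],[-0.5,0,0,0,0],[-0.5,0,0,0,0],[-0.5,0,0,-1,0],[-0.5,0,0,-2,0],[-0.5,0,0,-3,0],[-0.5,0,0,-3,0],[-0.5,0,0,-3,0],[-0.5,0,0,-3,0],[-0.5,0,0,0,0]]'
python3 -m jog '[[-0.5,0,3,0,0],[-0.5,0,3,0,0],[-0.5,0,2,0,0],[-0.5,0,0,0,0],[-0.5,0,0,0,0]]'
python3 - <<'E'
from h import *
shot('wrist','w16');c=ld('w16');im=cv2.imread('pics/w16_raw.png');h=cv2.cvtColor(im,cv2.COLOR_BGR2HSV);m=knob('w16');x,y,w,hh=cv2.boundingRect(m)
print(x,y,w,hh)
H,S,V=[h[max(y-4,0):y+hh+4:3,max(x-4,0):x+w+4:3,i].astype(int) for i in range(3)]
for a,b,e in zip(H,S,V): print(''.join(('r' if v<170 else 'R' if v<225 else '#') if s>150 and (q<8 or q>172) else 'w' for q,s,v in zip(a,b,e)))
# side view bar direction
c=shot('side','s3');im=cv2.imread('pics/s3_raw.png');h=cv2.cvtColor(im,cv2.COLOR_BGR2HSV)[170:210,280:350]
m=(h[:,:,1]>150)&((h[:,:,0]<8)|(h[:,:,0]>172))
for r in range(0,40): 
    if m[r].any(): print(''.join('.' if not k else chr(97+int(v)//12) for k,v in zip(m[r],h[r,:,2])))
# drawer handle via side picture
E
```

```text
time_s: 67.67
tcp_pos: [666.3, 22.3, 329.8]
ee_rot: [179.2, 0.3, 106.0]
ft_force: [0.9, 0.7, 1.3]
gripper_width: 0.253
finger_force: 0.0
time_s: 68.08
tcp_pos: [739.5, 44.7, 319.1]
ee_rot: [-179.9, -0.0, 106.0]
ft_force: [-0.6, 0.9, -0.4]
gripper_width: 0.247
finger_force: 0.0
V hist [  0   0   0   0   5 371  76 425 145  94 608  64   0] bbox (141, 147, 48, 55)
disc+knob [ 130  132   74   71 3899]
141 147 48 55
wwwwwwwwwwwwwwwwwww
wwwwwwwwwwwwwwwwwww
wwwwwwrrrrr#rwwwwww
wwwwrrrrrrrrrRwwwww
wwwRRwRRrrrrrrrrwww
wwwRRwRRrrrrrrrrwww
wwRRRwRRrrrrrrrrrww
wwRRRwRRrrrrrrrrRww
wwRRRwwRrrrrrrrrRww
wwRRRwwRRrrrrrrrRww
wwRRRwwRRrrrrrrrRww
wwRRRRRRRrrrrrrrRww
wwRRRRRRRrrrrrrrRww
wwwRRRRRRrrrrrrrwww
wwwwRRRRRrrrrrrrwww
wwwwRRRRRrrrrwwwwww
wwwwRRRRRrrrrwwwwww
wwwwRRRRRrrwwwwwwww
wwww#RRRRrwwwwwwwww
wwwwwRRRRwwwwwwwwww
wwwwwwwwwwwwwwwwwww
..........................v..v........................................
.........................vvu..v.......................................
.........................quuu..v......................................
.........................ppuuuuvv....................
[... 524 characters left out ...]
..............vsopppppppooo..................................
......................uuutoopppppoooo.................................
.....................uuuuuqopppppooopv................................
.....................uuuuuuqoopppooonm................................
.....................ruuuuuuqoppoooonm................................
.....................rtuuuuuuropoooo..................................
......................prvuuuuvsooooom.................................
.......................oqttvvvvsonnno.................................
........................ooppnqsropoon.................................
.........................omnnnooooo...................................
```

The bar now lies along about 106° in world yaw. That is 69° clockwise of its start, so it is locked at its stop, and the gripper is clear. Handing in.

```bash
python3 -c "
from rig import ctrl
print(ctrl.close_job())"
```

```text
the job is handed in; nothing more can be done
None
```

The job is handed in: all three V-blocks found on the bench are seated groove up in pockets 0–2, the drawer is shut and the knob is turned to its locked stop. I did not photograph the drawer or the bystanders after shutting it. One block was found about 25 mm from where it should have been, and I re-measured it before picking it up.

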